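# Charge the wax melter and hold its lid at the vent mark

## Robot

A 6-joint arm with a two-finger parallel gripper is mounted at the origin on the work surface. World frame = base frame: x ahead of the robot, y to its left, z up, the work surface at z = 0. Lengths are in mm, angles in rad, forces in N, time in s.
With the tool pointing down it reaches from about 275 to 725 mm from the base axis. Payload 15.9 kg.
Tool frame: the origin (TCP) lies on the centre line of the jaws, within the pads' length; the fingertips stand 11 mm ahead of it and the grasp point (between the pads) lies 8 mm behind it; z points along the fingers, y is the line along which they close (so a half turn about z gives the same grasp; the last joint's range is limited). The gripper opens to 85 mm and grips with 20 to 120 N. Pads are 22 mm wide; open, the fingers measure 114 mm over their backs; the gripper's body (76 mm by 85 mm) begins 54 mm behind the grasp point. The pads swing forward as they close: fully open they stand 13 mm farther back than shut.
Start: joints at [-1.232, 0.213, -0.034, 1.323, 0, 1.571], TCP at [166.171, -471.564, 242.306] pointing down, gripper open.
Joint ranges: [-2.98, 2.98], [-0.74, 1.72], [-1.14, 1.35], [-2.1, 2.04], [-1.57, 1.44], [-3.14, 3.14]. Speed limits (rad/s): [1.89, 1.89, 2.39, 2.57, 3.14, 3.14].

## Interface

Orientations are given as a unit quaternion [w, x, y, z].
In Python, from cell import manip, imaging, order gives the robot as it stands.
- The arm moves only by the tool play_rows, never from a script. Its argument "plan" is a list of rows, each a list of 3 entries, a list of its own where there are three numbers: the shift along the tool's x, y, z in units of 500 mm (1.0 is 500 mm), then the turn, a rotation vector about the tool's x, y, z in units of 6 degrees (1.0 is 6 degrees), then the finger opening in mm, from 0 to 85.4. In form: [[[tx, ty, tz], [wx, wy, wz], grip], ...]. A call has exactly 8 rows; each row shifts and turns the commanded pose from where the row before left it, along the tool's axes as they then stand; what a row does not reach is not made up. A row lasts 1/12 s, in which the tool goes at most 41.7 mm and 7.16 degrees, less where a joint would pass 70% of its speed; a pose out of reach is approached as far as the arm can. A call with a number of a shift or a turn outside -1 to 1 is refused whole. A call with a gripper value outside its range is refused whole. The fingers move at their own pace and stop on an object; the grip force is fixed at half the most. Time passes only in rows, so rows that do not move let the fingers close, or fill a call up. It gives the time, the measured TCP pose, the force, the opening and the grip force at its end, in the units of the state.
- manip.observe(): the state, without advancing time (a new reading comes with each control period).
- imaging.capture(name): name is "side" or "top" or "wrist"; returns a dict with "image" (400x640x3 uint8, red, green, blue), "intrinsics" (3x3 intrinsics, pixels), "k1" (the pictures are not rectified: a ray, as slopes to the right and down, at radius r is drawn at 1 + k1 r^2 times it, then the intrinsics apply), "extrinsics" (4x4, takes a point from camera to world coordinates); the wrist camera has in their place "mount" (4x4, takes a point from camera to tool coordinates, whose origin is the TCP and whose axes are the flange's). Camera axes: x right, y down, z forward; pixel columns grow to the right and rows downward; lengths in mm; the calibration is good to about 2 mm. A picture is of the moment at which its call begins: read the wrist's pose just before it. There is no depth.
- order.close_job(): hands the job in; it is judged then, once.
The state is a dict: "time": time; "qpos": joint angles; "joint_velocities": joint speeds; "joint_torque": joint torques, N m; "tool_pos": TCP position; "ee_rot": TCP orientation; "ft_force": force on the tool from outside, world axes, zero at the start; "torque": the same for the moment, N m; "grip_width": finger opening in mm; "gripper_force": force on a finger pad.
Only numpy, scipy, OpenCV 4.12 (cv2) and the standard library are available. Lean on these libraries where they do the work, as an engineer would, in place of code of your own. Each camera call takes 0.05 s, during which the arm holds its last target. There are 200 camera calls.

## Task

Charge the wax melter for the next pour: lay exactly three of the scored wax bars from the tray flat on the bottom of its pan, without dropping them or stacking them, and leave the other two bars and the round puck where they lie on the tray and everything else where it stands. Then take the lid by its bar grip, bring it down until its index finger lines up with the brass vent pointer on the quadrant, never letting it fall shut, and finish still holding the grip with the lid steady at that mark, so that I can pin the stay.

Things in the scene. Friction and masses are not known exactly. Their poses are not given: they have to be found in the camera images.
- melter: electric wax melter, fixed: steel jacket 350 mm along x, 190 along y, 108 tall, an open pan 300 x 150 mm sunk 58 mm deep in it. Origin under its centre, z up. Control box on the -x end (to x = -0.22), valve on the +x end (to x = 0.22), lid hinged along the +y side; slotted quadrant plate upright at the +x end (x = 0.182), up to 230 mm above the table
- pan_floor (a point): centre of the pan's floor, 50 mm above the table, axes as melter; the pan's walls stand at x = +-0.150, y = +-0.075 and rise 58 mm above this point
- lid_hinge (a point): middle of the lid's hinge pin, which runs along the melter's x, 115 mm above the table, at y = +0.090 in the melter's frame
- lid (a joint): opening angle of the steel sheet lid (334 x 165 mm, 4 mm thick, with its grip about 0.67 kg), rad: 0 lying shut on the pan, pi/2 upright, 1.83 leaning back on its stop, where it starts and rests by itself. Below about pi/2 it falls shut by its own weight unless held; hinge friction is slight
- lid_grip (a point): middle of the lid's grip: round black bar 16 mm across, 116 long, on end brackets (x = +-0.074) beyond the lid's free edge, parallel to the hinge; 29 mm clear gap between bar and lid. The point is the bar's centre, 207 mm from the hinge pin: in the melter's frame y = 0.090 - 0.207 cos(lid), z = 0.115 + 0.207 sin(lid). The bar can turn between the finger pads
- vent_mark (a joint): angle at which the brass pointer is clamped on the quadrant, rad, on the same axis and scale as lid: the lid is at the mark when lid equals this value (it differs from run to run, 0.5 to 0.85). Firmly clamped, does not move
- mark_tip (a point): outer tip of that brass pointer, 150 mm from the hinge axis; the pointer lies on a radius from the hinge axis. The point's y axis runs along the pointer, back to the hinge axis
- lid_index (a point): tip of the lid's own small index finger, 98 mm from the hinge axis, at the +x end of the lid in the lid's plane; it comes in line with the brass pointer at the mark. The point's y axis runs along the lid, back to the hinge axis
- tray: shallow aluminium tray, 310 mm along its x, 270 mm along its y, walls 14 mm tall, floor 3 mm thick, fixed; origin under its centre
- bar0: ivory wax bar, 38 mm along its x, 95 mm along its y, 24 mm thick, about 80 g, with three break lines across its top; origin at its centre; starts flat on the tray, any of the five will do
- bar1: ivory wax bar, 38 mm along its x, 95 mm along its y, 24 mm thick, about 80 g, with three break lines across its top; origin at its centre; starts flat on the tray, any of the five will do
- bar2: ivory wax bar, 38 mm along its x, 95 mm along its y, 24 mm thick, about 80 g, with three break lines across its top; origin at its centre; starts flat on the tray, any of the five will do
- bar3: ivory wax bar, 38 mm along its x, 95 mm along its y, 24 mm thick, about 80 g, with three break lines across its top; origin at its centre; starts flat on the tray, any of the five will do
- bar4: ivory wax bar, 38 mm along its x, 95 mm along its y, 24 mm thick, about 80 g, with three break lines across its top; origin at its centre; starts flat on the tray, any of the five will do
- puck0: round wax puck, 62 mm across the base, 22 mm thick, lying on the tray among the bars (origin at its centre); not part of the charge, leave it
- puck1: the same kind of round puck on the table beside the tray (origin at its centre); leave it
- pitcher: steel pouring pitcher, 100 mm across, 135 mm tall, wire handle; bystander (origin under its centre)
- tumbler: glass tumbler candle, 72 mm across, 85 mm tall; bystander (origin under its centre)
- bust: small white plaster bust, 125 mm tall; bystander (origin under its centre)
- tin: lidded candle tin, 70 mm across, 53 mm tall; bystander (origin under its centre)
- spatula: wooden spatula, 220 mm long, lying on the table; bystander
There are look-alikes about, which are no part of the job. Leave any black or green look-alike of the bar1 alone.

How it is judged (in metres and radians):
On the way:
1. exactly three bars lie flat on the pan floor, let go, the other two left where they lay on the tray, while the lid still stands open (((horizontal distance between each of bar0, bar1, bar2 and pan_floor below 0.15 m and distance of each of bar3, bar4 from where it was at the start of the episode below 0.04 m) or (horizontal distance between each of bar0, bar1, bar3 and pan_floor below 0.15 m and distance of each of bar2, bar4 from where it was at the start of the episode below 0.04 m) or (horizontal distance between each of bar0, bar1, bar4 and pan_floor below 0.15 m and distance of each of bar2, bar3 from where it was at the start of the episode below 0.04 m) or (horizontal distance between each of bar0, bar2, bar3 and pan_floor below 0.15 m and distance of each of bar1, bar4 from where it was at the start of the episode below 0.04 m) or (horizontal distance between each of bar0, bar2, bar4 and pan_floor below 0.15 m and distance of each of bar1, bar3 from where it was at the start of the episode below 0.04 m) or (horizontal distance between each of bar0, bar3, bar4 and pan_floor below 0.15 m and distance of each of bar1, bar2 from where it was at the start of the episode below 0.04 m) or (distance of each of bar0, bar4 from where it was at the start of the episode below 0.04 m and horizontal distance between each of bar1, bar2, bar3 and pan_floor below 0.15 m) or (distance of each of bar0, bar3 from where it was at the start of the episode below 0.04 m and horizontal distance between each of bar1, bar2, bar4 and pan_floor below 0.15 m) or (distance of each of bar0, bar2 from where it was at the start of the episode below 0.04 m and horizontal distance between each of bar1, bar3, bar4 and pan_floor below 0.15 m) or (distance of each of bar0, bar1 from where it was at the start of the episode below 0.04 m and horizontal distance between each of bar2, bar3, bar4 and pan_floor below 0.15 m)) and (distance of bar0 from where it was at the start of the episode below 0.04 m or z of bar0 in the frame of pan_floor between 0.004 and 0.0165 m) and (distance of bar1 from where it was at the start of the episode below 0.04 m or z of bar1 in the frame of pan_floor between 0.004 and 0.0165 m) and (distance of bar2 from where it was at the start of the episode below 0.04 m or z of bar2 in the frame of pan_floor between 0.004 and 0.0165 m) and (distance of bar3 from where it was at the start of the episode below 0.04 m or z of bar3 in the frame of pan_floor between 0.004 and 0.0165 m) and (distance of bar4 from where it was at the start of the episode below 0.04 m or z of bar4 in the frame of pan_floor between 0.004 and 0.0165 m) and value of joint lid above 1.45 rad and contact force between the fingers and anything else below 0.1 N), for 0.2 s.
At the end, for the whole second after the job is handed in: exactly three bars lie flat on the pan floor (not stacked or leaning), the other two within 40 mm of where they lay on the tray; the lid stands within 0.07 rad (4 degrees) of the brass pointer, at rest (under 0.05 rad/s), with the fingers bearing on its bar grip (over 1 N) (((horizontal distance between each of bar0, bar1, bar2 and pan_floor below 0.15 m and distance of each of bar3, bar4 from where it was at the start of the episode below 0.04 m) or (horizontal distance between each of bar0, bar1, bar3 and pan_floor below 0.15 m and distance of each of bar2, bar4 from where it was at the start of the episode below 0.04 m) or (horizontal distance between each of bar0, bar1, bar4 and pan_floor below 0.15 m and distance of each of bar2, bar3 from where it was at the start of the episode below 0.04 m) or (horizontal distance between each of bar0, bar2, bar3 and pan_floor below 0.15 m and distance of each of bar1, bar4 from where it was at the start of the episode below 0.04 m) or (horizontal distance between each of bar0, bar2, bar4 and pan_floor below 0.15 m and distance of each of bar1, bar3 from where it was at the start of the episode below 0.04 m) or (horizontal distance between each of bar0, bar3, bar4 and pan_floor below 0.15 m and distance of each of bar1, bar2 from where it was at the start of the episode below 0.04 m) or (distance of each of bar0, bar4 from where it was at the start of the episode below 0.04 m and horizontal distance between each of bar1, bar2, bar3 and pan_floor below 0.15 m) or (distance of each of bar0, bar3 from where it was at the start of the episode below 0.04 m and horizontal distance between each of bar1, bar2, bar4 and pan_floor below 0.15 m) or (distance of each of bar0, bar2 from where it was at the start of the episode below 0.04 m and horizontal distance between each of bar1, bar3, bar4 and pan_floor below 0.15 m) or (distance of each of bar0, bar1 from where it was at the start of the episode below 0.04 m and horizontal distance between each of bar2, bar3, bar4 and pan_floor below 0.15 m)) and (distance of bar0 from where it was at the start of the episode below 0.04 m or z of bar0 in the frame of pan_floor between 0.004 and 0.0165 m) and (distance of bar1 from where it was at the start of the episode below 0.04 m or z of bar1 in the frame of pan_floor between 0.004 and 0.0165 m) and (distance of bar2 from where it was at the start of the episode below 0.04 m or z of bar2 in the frame of pan_floor between 0.004 and 0.0165 m) and (distance of bar3 from where it was at the start of the episode below 0.04 m or z of bar3 in the frame of pan_floor between 0.004 and 0.0165 m) and (distance of bar4 from where it was at the start of the episode below 0.04 m or z of bar4 in the frame of pan_floor between 0.004 and 0.0165 m) and angle between the y axis of lid_index and the y axis of mark_tip, either way round below 0.07 rad and velocity of joint lid between -0.05 and 0.05 rad/s and contact force between the fingers and lid_c0 above 1 N); the arm keeps its last pose, push and grip.
It fails at once if the lid is let fall towards shut (below 0.2 rad) (value of joint lid below 0.2 rad).
It fails at once if a bar is dropped into the pan (faster than 0.7 m/s inside the pan) ((horizontal distance between bar0 and pan_floor below 0.15 m and z of bar0 in the frame of pan_floor below 0.05 m and linear speed of bar0 above 0.7 m/s) or (horizontal distance between bar1 and pan_floor below 0.15 m and z of bar1 in the frame of pan_floor below 0.05 m and linear speed of bar1 above 0.7 m/s) or (horizontal distance between bar2 and pan_floor below 0.15 m and z of bar2 in the frame of pan_floor below 0.05 m and linear speed of bar2 above 0.7 m/s) or (horizontal distance between bar3 and pan_floor below 0.15 m and z of bar3 in the frame of pan_floor below 0.05 m and linear speed of bar3 above 0.7 m/s) or (horizontal distance between bar4 and pan_floor below 0.15 m and z of bar4 in the frame of pan_floor below 0.05 m and linear speed of bar4 above 0.7 m/s)).
It fails at once if the puck on the tray or another bystander is moved by more than 30 mm (distance of any of puck0, puck1, pitcher, tumbler, bust, tin, spatula from where it was at the start of the episode above 0.03 m).
It also fails if it takes over 67 s, if anything falls off the work surface, if the arm or the gripper's body presses on something with over 40 N, if the wrist force passes 120 N, or if a joint passes its speed limit or range.

## Working session

There is one attempt and no reset: what is moved stays moved. The work goes in short steps, Python scripts to look and compute and a tool call to move; the robot and the scene stay as the last step left them, time stands still between calls to the robot, and variables do not carry over. Pictures are saved under pics/ and viewed, at most 10 in all, crops included, and the job is handed in when it is done.

Besides the shell and the picture viewer there is one more tool, called after "Call:" as name([rows], argument=value, ...), one row to a line, values as JSON. play_rows: Moves the arm, as the interface text tells. Shifts and turns lie within -1 to 1; 1 stands for 500 mm of shift or 6 degrees of turn. Its arguments: {"type":"object","properties":{"plan":{"type":"array"}},"required":["plan"]}

```bash
mkdir -p pics; ls; cat > h.py <<'E'
import numpy as np, cv2, pickle
from cell import manip, imaging, order
def snap(n,f):
    s=manip.observe(); c=imaging.capture(n); c['state']=s
    cv2.imwrite(f'pics/{f}.png',c['image'][:,:,::-1]); pickle.dump(c,open(f'pics/{f}.pkl','wb')); return c
def load(f): return pickle.load(open(f'pics/{f}.pkl','rb'))
E
python3 - <<'E'
from h import *
for n in('side','top'):
    c=snap(n,n+'0'); print(c['intrinsics'],c['k1'],c['extrinsics'])
print(manip.observe())
E
```

```text
pics
[[441.29961301   0.         325.89657195]
 [  0.         441.29961301 204.63011465]
 [  0.           0.           1.        ]] -0.045045006130807606 [[ 9.74567833e-01 -1.49271919e-01  1.67138963e-01  2.62428140e+02]
 [-2.23982741e-01 -6.25495147e-01  7.47387151e-01 -1.13060091e+03]
 [-7.01930397e-03 -7.65815719e-01 -6.43021783e-01  1.09007153e+03]
 [ 0.00000000e+00  0.00000000e+00  0.00000000e+00  1.00000000e+00]]
[[409.22198674   0.         318.72901098]
 [  0.         409.22198674 199.44130319]
 [  0.           0.           1.        ]] 0.0077858614637532205 [[ 9.14223742e-03 -9.96962848e-01  7.73401470e-02  4.16625820e+02]
 [-9.99923888e-01 -9.75533494e-03 -7.55319119e-03  4.65178537e+00]
 [ 8.28473005e-03 -7.72652075e-02 -9.96976154e-01  1.45612032e+03]
 [ 0.00000000e+00  0.00000000e+00  0.00000000e+00  1.00000000e+00]]
{'time': 0.1, 'qpos': array([-1.23198402e+00,  2.13314651e-01, -3.49744523e-02,  1.32352092e+00,
        7.35441518e-06,  1.57074712e+00]), 'joint_velocities': array([ 0.00152462, -0.00074993,  0.00195782,  0.00063777, -0.00260988,
       -0.00197161]), 'joint_torque': array([ 1.10179203e-04, -6.87250185e+01,  4.87805021e+01,  1.22689951e-02,
        1.54118247e-04,  1.29192938e-05]), 'tool_pos': array([ 166.08661231, -471.29314083,  241.87049251]), 'ee_rot': array([-5.00212378e-04,  9.85680787e-01,  1.68621261e-01, -8.18158357e-05]), 'ft_force': array([-0.23927144, -0.76708253,  0.02297649]), 'torque': array([-0.0464602 ,  0.03776593, -0.02117462]), 'gripper_force': 0.0, 'grip_width': 85.11560051590287}
```

View pics/top0.png

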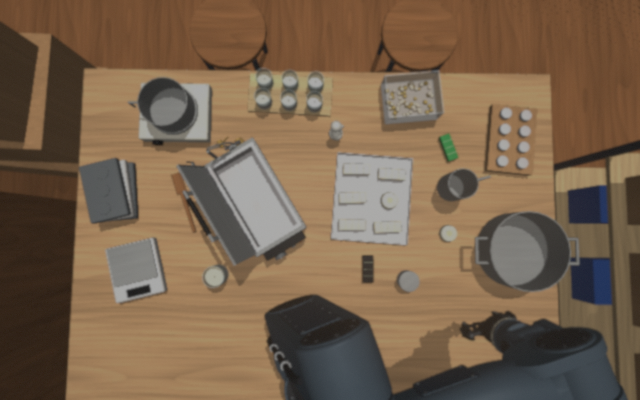

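View pics/side0.png

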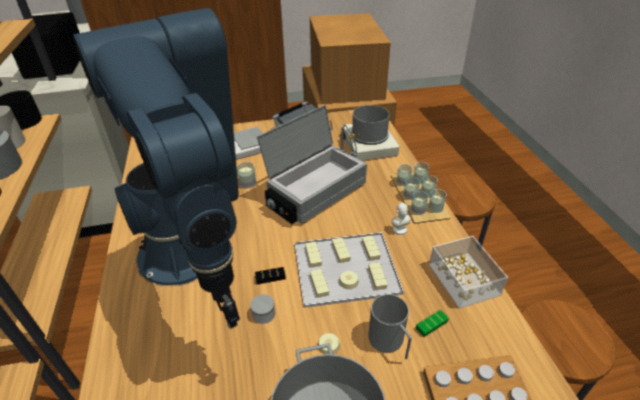

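Top view: five ivory bars at (356,170), (391,174), (352,198), (352,226) and (387,228), with the puck at (388,200). The look-alikes are a black one at (367,268) and a green one at (448,147); I'll leave both alone. The melter is at about (250,205), with the lid open towards the lower left. I'll confirm this in enlarged crops.

```bash
python3 - <<'E'
from h import *
t=load('top0')['image'][:,:,::-1]; s=load('side0')['image'][:,:,::-1]
def crop(im,x,y,w,h,k): 
    o=cv2.resize(im[y:y+h,x:x+w],None,fx=k,fy=k,interpolation=cv2.INTER_CUBIC)
    for i in range(x-x%20+20,x+w,20): cv2.putText(o,str(i),((i-x)*k,8),0,.3,(0,0,255)); cv2.line(o,((i-x)*k,10),((i-x)*k,16),(0,0,255))
    for i in range(y-y%20+20,y+h,20): cv2.putText(o,str(i),(0,(i-y)*k),0,.3,(0,0,255)); cv2.line(o,(20,(i-y)*k),(26,(i-y)*k),(0,0,255))
    return o
cv2.imwrite('pics/cA.png',crop(t,165,130,155,145,4)[:600,:800])
a=crop(t,320,140,100,115,4); b=crop(s,235,100,145,130,4)[:460,:]
h=max(a.shape[0],b.shape[0]); 
b=cv2.resize(b,(400,int(b.shape[0]*400/b.shape[1])))
cv2.imwrite('pics/cB.png',np.hstack([a[:460],np.vstack([b,np.zeros((460-b.shape[0],400,3),np.uint8)])]))
E
```

```text
(no output)
```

View pics/cA.png

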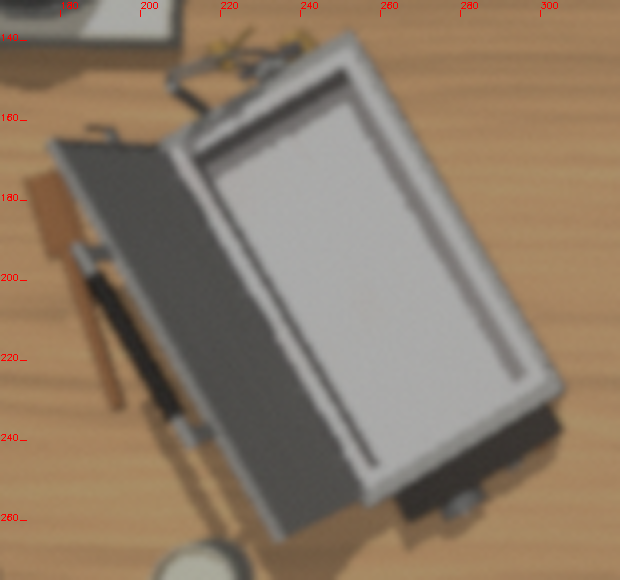

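View pics/cB.png

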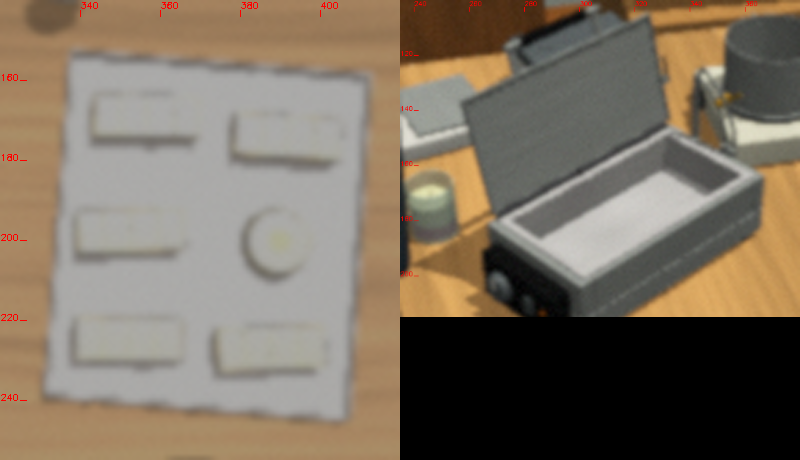

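Crop A: the jacket top corners are at (252.5,137.5), (305.7,227), (257,255.7) and (206.3,166.3). The lid's free edge runs (177.5,165) to (235,264.5), and the grip bar runs (185,194) to (212,238). Crop B: the five ivory scored bars lie on the tray with the round puck at (388,200), which I'll leave. Next I'll turn these pixels into positions.

```bash
cat >> h.py <<'E'
from scipy.optimize import least_squares
from scipy.spatial.transform import Rotation as R
def rotq(q): return R.from_quat([q[1],q[2],q[3],q[0]]).as_matrix()
def cam_pose(c):
    if 'extrinsics' in c: return np.array(c['extrinsics'])
    T=np.eye(4); T[:3,:3]=rotq(c['state']['ee_rot']); T[:3,3]=c['state']['tool_pos']; return T@np.array(c['mount'])
def proj(c,P):
    T=cam_pose(c); p=(np.atleast_2d(P)-T[:3,3])@T[:3,:3]; s=p[:,:2]/p[:,2:]
    s=s*(1+c['k1']*(s**2).sum(1,keepdims=True)); K=c['intrinsics']; return s*[K[0,0],K[1,1]]+K[:2,2]
def unproj(c,px,z):
    K=np.array(c['intrinsics'],float); px=np.atleast_2d(px).astype(float)
    s=cv2.undistortPoints(px[:,None],K,np.array([c['k1'],0,0,0.]))[:,0]
    T=cam_pose(c); d=np.c_[s,np.ones(len(s))]@T[:3,:3].T; return T[:3,3]+d*((z-T[2,3])/d[:,2])[:,None]
def mel2w(m,P):
    x,y,a=m; P=np.atleast_2d(P).astype(float); ca,sa=np.cos(a),np.sin(a)
    return np.c_[x+ca*P[:,0]-sa*P[:,1], y+sa*P[:,0]+ca*P[:,1], P[:,2]]
def grip_pt(th): return [0,90-207*np.cos(th),115+207*np.sin(th)]
E
python3 - <<'E'
from h import *
c=load('top0')
px=np.array([[252.5,137.5],[305.7,227],[257,255.7],[206.3,166.3]])
C=np.array([[175,-95,108],[-175,-95,108],[-175,95,108],[175,95,108]])
r=least_squares(lambda m:(proj(c,mel2w(m,C))-px).ravel(),[550,240,.5])
print('melter',r.x,np.degrees(r.x[2]),r.fun.reshape(-1,2).round(1))
m=r.x
for th in(1.83,): print('grip',mel2w(m,grip_pt(th)),proj(c,mel2w(m,[[-58]+grip_pt(th)[1:],[58]+grip_pt(th)[1:]])))
print('grip .65',mel2w(m,grip_pt(.65)))
print('bars',unproj(c,[[356.2,169],[391.5,173.7],[352.5,197.5],[352.2,225],[387.5,227],[388,200]],27).round(1))
# tray corners z14
print('tray',unproj(c,[[338,153],[412,159],[407,244],[331.5,239]],14).round(1))
print('bust,tumbler,pitcher',unproj(c,[[336,132],[215,270],[462,180]],100).round())
E
```

```text
melter [529.90391598 204.06709891   0.54595472] 31.28090146588879 [[ 1.1 -0.7]
 [ 1.3  0.1]
 [-0.1  1.2]
 [-2.4 -0.7]]
grip [[455.62415318 326.32763385 315.08503911]] [[210.06519794 234.03621478]
 [189.45571167 198.16168738]]
grip .65 [[568.73710718 140.14973365 240.27358599]]
bars [[ 636.4 -137.3   27. ]
 [ 621.  -261.8   27. ]
 [ 535.5 -124.5   27. ]
 [ 439.2 -123.7   27. ]
 [ 433.4 -247.    27. ]
 [ 527.9 -249.1   27. ]]
tray [[ 695.3  -73.5   14. ]
 [ 676.4 -337.7   14. ]
 [ 374.7 -317.5   14. ]
 [ 389.7  -52.4   14. ]]
bust,tumbler,pitcher [[ 750.  -62.  100.]
 [ 287.  332.  100.]
 [ 592. -484.  100.]]
```

```bash
cat > plan.py <<'E'
# usage: plan.py grip x y z phi_deg rows [x y z phi rows ...]; tool points down, phi = azimuth of tool x. State kept in cmd.json
import sys,json,os,numpy as np
s=json.load(open('cmd.json')) if os.path.exists('cmd.json') else [166.171,-471.564,242.306,19.42]
a=list(map(float,sys.argv[2:])); g=float(sys.argv[1]); rows=[]
p=np.array(s[:3]); f=s[3]
for i in range(0,len(a),5):
    q0,f0=p.copy(),f; n=int(a[i+4])
    for k in range(1,n+1):
        u=k/n; u=.5*u+.5*u*u*(3-2*u)   # mild ease
        d=q0+(np.array(a[i:i+3])-q0)*u-p; df=f0+(a[i+3]-f0)*u-f
        c,sn=np.cos(np.radians(f)),np.sin(np.radians(f)); A=np.array([[c,sn,0],[sn,-c,0],[0,0,-1]])
        t=np.round(A@d/500,3); w=round(-df/6,2)
        if np.linalg.norm(t)*500>41.6 or abs(w)>1: print('TOO FAST',t,w)
        p=p+A.T@(t*500); f-=w*6; rows.append([[float(v)+0. for v in t],[0,0,w],g])
while len(rows)%8: rows.append([[0,0,0],[0,0,0],g])
for i in range(0,len(rows),8): print(json.dumps(rows[i:i+8]).replace(' ',''))
print('end',p.round(1),round(f,2)); json.dump(list(p)+[f],open('cmd.json','w'))
E
python3 plan.py 85 487 -150 300 90 16
```

```text
[[[0.03,-0.014,-0.004],[0,0,-0.43],85.0],[[0.04,-0.017,-0.006],[0,0,-0.56],85.0],[[0.047,-0.017,-0.006],[0,0,-0.66],85.0],[[0.056,-0.016,-0.007],[0,0,-0.74],85.0],[[0.061,-0.012,-0.008],[0,0,-0.81],85.0],[[0.067,-0.008,-0.009],[0,0,-0.87],85.0],[[0.069,-0.001,-0.009],[0,0,-0.9],85.0],[[0.071,0.005,-0.009],[0,0,-0.91],85.0]]
[[[0.069,0.012,-0.009],[0,0,-0.92],85.0],[[0.067,0.018,-0.008],[0,0,-0.9],85.0],[[0.063,0.023,-0.009],[0,0,-0.86],85.0],[[0.056,0.028,-0.008],[0,0,-0.81],85.0],[[0.05,0.029,-0.007],[0,0,-0.75],85.0],[[0.042,0.029,-0.007],[0,0,-0.66],85.0],[[0.033,0.027,-0.005],[0,0,-0.55],85.0],[[0.025,0.023,-0.004],[0,0,-0.43],85.0]]
end [ 487.3 -149.8  299.8] 89.98
```

Call:
play_rows([
  [[0.03,-0.014,-0.004],[0,0,-0.43],85.0],
  [[0.04,-0.017,-0.006],[0,0,-0.56],85.0],
  [[0.047,-0.017,-0.006],[0,0,-0.66],85.0],
  [[0.056,-0.016,-0.007],[0,0,-0.74],85.0],
  [[0.061,-0.012,-0.008],[0,0,-0.81],85.0],
  [[0.067,-0.008,-0.009],[0,0,-0.87],85.0],
  [[0.069,-0.001,-0.009],[0,0,-0.9],85.0],
  [[0.071,0.005,-0.009],[0,0,-0.91],85.0],
])

```text
time: 0.77
tool_pos: [327.4, -309.4, 271.4]
ee_rot: [-0.0, 0.887, 0.461, -0.0]
ft_force: [0.3, -1.3, -0.1]
grip_width: 85.3
gripper_force: 0.0
```

Call:
play_rows([
  [[0.069,0.012,-0.009],[0,0,-0.92],85.0],
  [[0.067,0.018,-0.008],[0,0,-0.9],85.0],
  [[0.063,0.023,-0.009],[0,0,-0.86],85.0],
  [[0.056,0.028,-0.008],[0,0,-0.81],85.0],
  [[0.05,0.029,-0.007],[0,0,-0.75],85.0],
  [[0.042,0.029,-0.007],[0,0,-0.66],85.0],
  [[0.033,0.027,-0.005],[0,0,-0.55],85.0],
  [[0.025,0.023,-0.004],[0,0,-0.43],85.0],
])

```text
time: 1.43
tool_pos: [488.3, -148.3, 299.6]
ee_rot: [-0.0, 0.706, 0.708, -0.0]
ft_force: [0.7, -0.1, -0.5]
grip_width: 85.0
gripper_force: 0.0
```

```bash
python3 - <<'E'
from h import *
c=snap('wrist','w1'); s=c['state']; print(s['tool_pos'],s['ee_rot'],s['qpos'],c['mount'].round(2),c['intrinsics'],c['k1'])
cv2.imwrite('pics/w1b.png',cv2.resize(cv2.imread('pics/w1.png'),(800,500)))
E
```

```text
[ 488.25426639 -148.34306436  299.62825932] [-2.68404142e-04  7.05758161e-01  7.08452779e-01 -6.96791662e-05] [-2.95037694e-01  2.34519829e-01  1.37030183e-01  1.47384611e+00
  1.28842217e-04  1.27194783e+00] [[   0.     -0.95   -0.3    76.7 ]
 [   1.      0.     -0.     -0.9 ]
 [   0.     -0.3     0.95 -132.43]
 [   0.      0.      0.      1.  ]] [[321.73290405   0.         315.78500932]
 [  0.         321.73290405 205.79978474]
 [  0.           0.           1.        ]] -0.0004920417878325018
```

View pics/w1b.png

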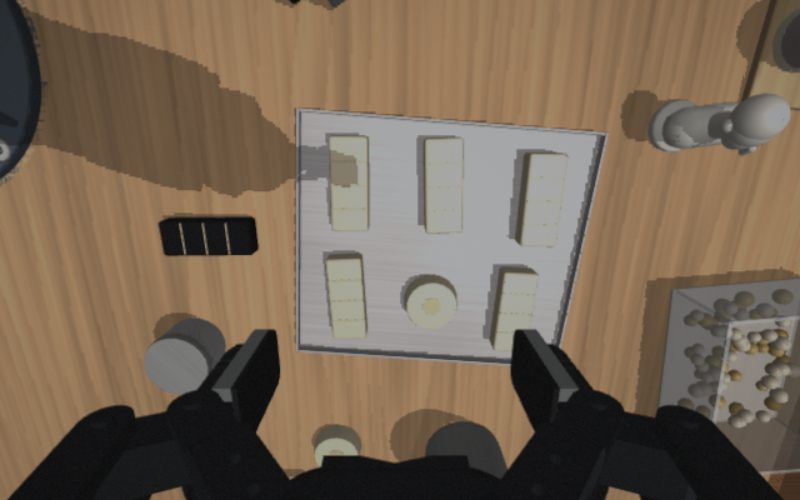

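Wrist view (800 px wide): the three upper bars are at (349,183), (444,186) and (542,199). The lower pair is at (346,296) and (515,310), with the puck at (431,303). I'll use the upper three.

```bash
python3 - <<'E'
from h import *
c=load('w1')
for n,q in dict(D=[(331,136),(366,136),(368,230),(333,231)],C=[(426,139),(461,139),(462,232),(427,233)],A=[(530,154),(566,155),(554,245),(519,243)]).items():
    P=unproj(c,np.array(q)*.8,27)[:,:2]; d=(P[0]+P[1]-P[2]-P[3])/2
    print(n,P.mean(0).round(1),'len',np.linalg.norm(d).round(1),'w',np.linalg.norm(P[1]-P[0]).round(1),'az long',np.degrees(np.arctan2(d[1],d[0])).round(1))
E
python3 plan.py 85 439 -128 90 90 8 ; cp cmd.json cmd_prev.json
```

```text
D [ 441.5 -123.4] len 93.6 w 33.8 az long 89.5
C [ 536.1 -125.4] len 93.0 w 33.8 az long 93.0
A [ 635.7 -138.4] len 90.7 w 35.3 az long 89.2
[[[0.004,-0.008,0.035],[0,0,-0.0],85.0],[[0.005,-0.012,0.05],[0,0,-0.0],85.0],[[0.006,-0.013,0.06],[0,0,-0.0],85.0],[[0.007,-0.015,0.065],[0,0,-0.0],85.0],[[0.006,-0.015,0.065],[0,0,-0.0],85.0],[[0.007,-0.014,0.059],[0,0,-0.0],85.0],[[0.005,-0.011,0.05],[0,0,-0.0],85.0],[[0.004,-0.009,0.036],[0,0,-0.0],85.0]]
end [ 438.8 -127.8   89.8] 89.98
```

```bash
python3 - <<'E'
import json;json.dump([487.3,-149.8,299.8,89.98],open('cmd.json','w'))
E
python3 plan.py 64 441 -124 80 89.5 8 441 -124 16 89.5 4; echo; python3 plan.py 25 441 -124 16 89.5 5 441 -124 220 89.5 8 
```

```text
[[[0.004,-0.008,0.037],[0,0,0.01],64.0],[[0.006,-0.011,0.052],[0,0,0.01],64.0],[[0.008,-0.013,0.063],[0,0,0.01],64.0],[[0.008,-0.014,0.068],[0,0,0.01],64.0],[[0.008,-0.015,0.068],[0,0,0.01],64.0],[[0.007,-0.013,0.062],[0,0,0.01],64.0],[[0.006,-0.011,0.053],[0,0,0.01],64.0],[[0.004,-0.008,0.037],[0,0,0.01],64.0]]
[[[0.0,0.0,0.026],[0,0,-0.0],64.0],[[0.0,0.0,0.038],[0,0,-0.0],64.0],[[0.0,0.0,0.038],[0,0,-0.0],64.0],[[0.0,0.0,0.026],[0,0,-0.0],64.0],[[0,0,0],[0,0,0],64.0],[[0,0,0],[0,0,0],64.0],[[0,0,0],[0,0,0],64.0],[[0,0,0],[0,0,0],64.0]]
end [ 440.9 -124.1   15.8] 89.5

[[[0.0,0.0,0.0],[0,0,-0.0],25.0],[[0.0,0.0,0.0],[0,0,-0.0],25.0],[[0.0,0.0,0.0],[0,0,-0.0],25.0],[[0.0,0.0,0.0],[0,0,-0.0],25.0],[[0.0,0.0,0.0],[0,0,-0.0],25.0],[[0.0,0.0,-0.034],[0,0,-0.0],25.0],[[0.0,0.0,-0.049],[0,0,-0.0],25.0],[[0.0,0.0,-0.058],[0,0,-0.0],25.0]]
[[[0.0,0.0,-0.063],[0,0,-0.0],25.0],[[0.0,0.0,-0.063],[0,0,-0.0],25.0],[[0.0,0.0,-0.058],[0,0,-0.0],25.0],[[0.0,0.0,-0.049],[0,0,-0.0],25.0],[[0.0,0.0,-0.034],[0,0,-0.0],25.0],[[0,0,0],[0,0,0],25.0],[[0,0,0],[0,0,0],25.0],[[0,0,0],[0,0,0],25.0]]
end [ 440.9 -124.1  219.8] 89.5
```

Call:
play_rows([
  [[0.004,-0.008,0.037],[0,0,0.01],64.0],
  [[0.006,-0.011,0.052],[0,0,0.01],64.0],
  [[0.008,-0.013,0.063],[0,0,0.01],64.0],
  [[0.008,-0.014,0.068],[0,0,0.01],64.0],
  [[0.008,-0.015,0.068],[0,0,0.01],64.0],
  [[0.007,-0.013,0.062],[0,0,0.01],64.0],
  [[0.006,-0.011,0.053],[0,0,0.01],64.0],
  [[0.004,-0.008,0.037],[0,0,0.01],64.0],
])

```text
time: 2.15
tool_pos: [438.9, -123.6, 77.3]
ee_rot: [-0.001, 0.71, 0.704, -0.001]
ft_force: [0.2, -0.5, -1.0]
grip_width: 64.2
gripper_force: 0.0
```

Call:
play_rows([
  [[0.0,0.0,0.026],[0,0,0],64.0],
  [[0.0,0.0,0.038],[0,0,0],64.0],
  [[0.0,0.0,0.038],[0,0,0],64.0],
  [[0.0,0.0,0.026],[0,0,0],64.0],
  [[0,0,0],[0,0,0],64.0],
  [[0,0,0],[0,0,0],25.0],
  [[0,0,0],[0,0,0],25.0],
  [[0,0,0],[0,0,0],25.0],
])

```text
time: 2.82
tool_pos: [441.4, -124.3, 16.9]
ee_rot: [0.001, 0.71, 0.704, 0.0]
ft_force: [-0.6, -0.4, -2.3]
grip_width: 36.9
gripper_force: 60.0
```

```bash
python3 - <<'E'
import json;json.dump([440.9,-124.1,15.8,89.5],open('cmd.json','w'))
E
python3 plan.py 25 441 -124 120 89.5 4 556 161 300 121.3 12
```

```text
[[[0.0,0.0,-0.042],[0,0,-0.0],25.0],[[0.0,0.0,-0.062],[0,0,-0.0],25.0],[[0.0,0.0,-0.062],[0,0,-0.0],25.0],[[0.0,0.0,-0.042],[0,0,-0.0],25.0],[[0.029,0.012,-0.019],[0,0,-0.27],25.0],[[0.039,0.016,-0.024],[0,0,-0.37],25.0],[[0.046,0.022,-0.03],[0,0,-0.44],25.0],[[0.051,0.027,-0.034],[0,0,-0.49],25.0]]
[[[0.053,0.032,-0.036],[0,0,-0.53],25.0],[[0.053,0.035,-0.037],[0,0,-0.55],25.0],[[0.05,0.039,-0.038],[0,0,-0.55],25.0],[[0.047,0.04,-0.036],[0,0,-0.53],25.0],[[0.041,0.04,-0.033],[0,0,-0.49],25.0],[[0.035,0.037,-0.03],[0,0,-0.44],25.0],[[0.028,0.032,-0.025],[0,0,-0.37],25.0],[[0.019,0.025,-0.018],[0,0,-0.27],25.0]]
end [556.1 160.9 299.8] 121.3
```

Call:
play_rows([
  [[0.0,0.0,-0.042],[0,0,0],25.0],
  [[0.0,0.0,-0.062],[0,0,0],25.0],
  [[0.0,0.0,-0.062],[0,0,0],25.0],
  [[0.0,0.0,-0.042],[0,0,0],25.0],
  [[0.029,0.012,-0.019],[0,0,-0.27],25.0],
  [[0.039,0.016,-0.024],[0,0,-0.37],25.0],
  [[0.046,0.022,-0.03],[0,0,-0.44],25.0],
  [[0.051,0.027,-0.034],[0,0,-0.49],25.0],
])

```text
time: 3.48
tool_pos: [475.1, -39.2, 174.9]
ee_rot: [0.0, 0.65, 0.76, 0.0]
ft_force: [0.6, -0.7, -1.0]
grip_width: 36.5
gripper_force: 60.4
```

Call:
play_rows([
  [[0.053,0.032,-0.036],[0,0,-0.53],25.0],
  [[0.053,0.035,-0.037],[0,0,-0.55],25.0],
  [[0.05,0.039,-0.038],[0,0,-0.55],25.0],
  [[0.047,0.04,-0.036],[0,0,-0.53],25.0],
  [[0.041,0.04,-0.033],[0,0,-0.49],25.0],
  [[0.035,0.037,-0.03],[0,0,-0.44],25.0],
  [[0.028,0.032,-0.025],[0,0,-0.37],25.0],
  [[0.019,0.025,-0.018],[0,0,-0.27],25.0],
])

```text
time: 4.15
tool_pos: [556.6, 162.7, 302.0]
ee_rot: [0.001, 0.489, 0.872, 0.001]
ft_force: [0.5, 0.8, -0.8]
grip_width: 36.9
gripper_force: 60.5
```

```bash
python3 - <<'E'
from h import *
c=snap('wrist','w2'); s=c['state']; print(s['tool_pos'],s['qpos'],s['grip_width'])
cv2.imwrite('pics/w2b.png',cv2.resize(cv2.imread('pics/w2.png'),(800,500),interpolation=cv2.INTER_CUBIC))
E
```

```text
[556.57655873 162.74729037 302.02585591] [2.84375514e-01 3.87842496e-01 3.53890592e-01 1.53447256e+00
 1.93090604e-04 1.30579755e+00] 36.851267214888395
```

View pics/w2b.png

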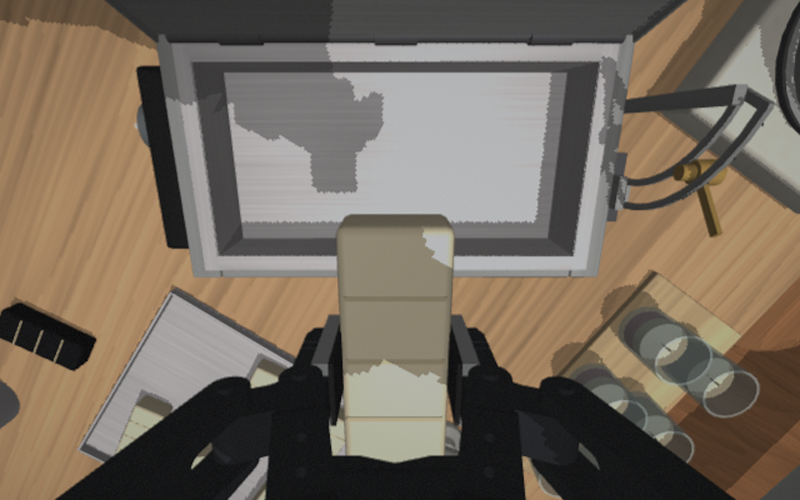

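Wrist view: the bar is held, the pan corners are clear, and the brass pointer is clamped on the quadrant at about (700,172) with its tip at about (715,235). I'll fit the melter pose from the pan rim and floor corners, then get the mark angle.

```bash
python3 - <<'E'
from h import *
c=load('w2')
px=.8*np.array([[193,63],[600,62],[573,255],[218,255],[222,72],[563,72],[538,223],[243,223],[192,275],[600,275]])
C=np.array([[-150,75,108],[150,75,108],[150,-75,108],[-150,-75,108],[-150,75,50],[150,75,50],[150,-75,50],[-150,-75,50],[-175,-95,108],[175,-95,108]])
r=least_squares(lambda m:(proj(c,mel2w(m,C))-px).ravel(),[530,204,.546],loss='soft_l1',f_scale=1)
m=r.x; print(m,np.degrees(m[2]),(proj(c,mel2w(m,C))-px).round(1).tolist())
np.save('mel.npy',m)
T=cam_pose(c)
def ray_plane(p,X):
    P=unproj(c,p,0)[0]; o=T[:3,3]; f=lambda w:np.array([ (w-m[:2])@[np.cos(m[2]),np.sin(m[2])],(w-m[:2])@[-np.sin(m[2]),np.cos(m[2])]])
    a,b=f(o[:2]),f(P[:2]); t=(X-a[0])/(b[0]-a[0]); y=a[1]+t*(b[1]-a[1]); z=o[2]*(1-t); return y,z,np.hypot(90-y,z-115),np.arctan2(z-115,90-y)
for p in [(715,235),(708,200),(690,172),(703,185)]:
    for X in (178,182,188,194): print(p,X,np.round(ray_plane(.8*np.array(p,float),X),3))
for X in(-88,0,88): print('place',mel2w(m,[X,-18,63]))
for th in(1.83,.7): print(mel2w(m,grip_pt(th)))
E
python3 - <<'E'
import cv2;im=cv2.imread('pics/w2.png')[60:210,470:640];cv2.imwrite('pics/w2c.png',cv2.resize(im,None,fx=4,fy=4,interpolation=cv2.INTER_CUBIC))
E
```

```text
[529.30758416 206.80481055   0.55005294] 31.515711706560502 [[-1.0, -2.1], [-1.2, -1.3], [-1.0, -0.3], [0.4, -0.1], [1.2, -0.4], [2.7, -0.5], [7.2, 11.5], [-0.0, 11.6], [0.5, 1.6], [-1.9, 1.4]]
(715, 235) 178 [-30.027 217.143 157.606   0.705]
(715, 235) 182 [-31.267 212.281 155.464   0.676]
(715, 235) 188 [-33.127 204.988 152.506   0.631]
(715, 235) 194 [-34.988 197.694 149.867   0.585]
(708, 200) 178 [-12.235 206.323 137.083   0.729]
(708, 200) 182 [-13.077 201.219 134.382   0.697]
(708, 200) 188 [-14.34  193.562 130.61    0.645]
(708, 200) 194 [-15.603 185.906 127.199   0.591]
(690, 172) 178 [  1.623 187.36  114.221   0.686]
(690, 172) 182 [  1.091 181.831 111.226   0.645]
(690, 172) 188 [  0.293 173.539 107.117   0.578]
(690, 172) 194 [ -0.505 165.246 103.517   0.507]
(703, 185) 178 [ -4.557 200.027 127.164   0.732]
(703, 185) 182 [ -5.228 194.782 124.231   0.697]
(703, 185) 188 [ -6.233 186.914 120.135   0.642]
(703, 185) 194 [ -7.239 179.047 116.436   0.582]
place [[463.69704359 145.45941981  63.        ]]
place [[538.71676658 191.45986721  63.        ]]
place [[613.73648958 237.46031462  63.        ]]
[[454.52739697 328.75990544 315.08503911]]
[[565.02187819 148.56023693 248.35306126]]
```

View pics/w2c.png

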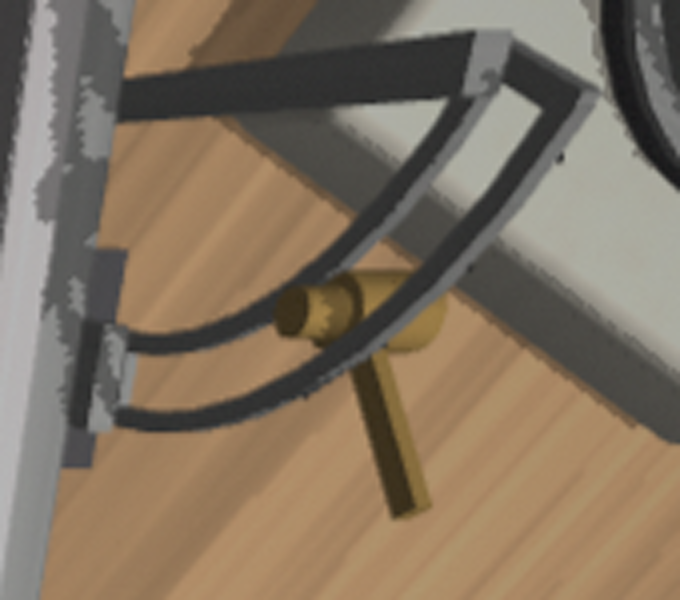

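```bash
python3 - <<'E'
from h import *
c=load('w2')
px=.8*np.array([[193,63],[600,62],[573,255],[218,255],[222,72],[563,72],[192,275],[600,275]])
C=np.array([[-150,75,108],[150,75,108],[150,-75,108],[-150,-75,108],[-150,75,50],[150,75,50],[-175,-95,108],[175,-95,108]])
r=least_squares(lambda m:(proj(c,mel2w(m,C))-px).ravel(),[530,204,.546])
m=r.x; print(m,np.degrees(m[2]),r.fun.reshape(-1,2).round(1).tolist()); np.save('mel.npy',m)
for X in(-80,0,80): print('place',mel2w(m,[X,-18,63]).round(1))
for th in(1.83,.6): print(mel2w(m,grip_pt(th)).round(1))
E
```

```text
[529.5215821  206.58469569   0.55153052] 31.600370938490435 [[-1.0, -1.5], [-1.3, -1.2], [-0.9, -0.2], [0.6, 0.4], [1.3, 0.1], [2.7, -0.4], [0.7, 2.1], [-1.7, 1.4]]
place [[470.8 149.3  63. ]]
place [[539.  191.3  63. ]]
place [[607.1 233.2  63. ]]
[[454.6 328.4 315.1]]
[[571.9 137.7 231.9]]
```

```bash
python3 plan.py 25 607 233 180 121.6 8 607 233 66 121.6 8 607 233 63.5 121.6 2; echo; python3 plan.py 64 607 233 63.5 121.6 4 607 233 250 121.6 8
```

```text
[[[0.006,0.014,0.02],[0,0,-0.0],25.0],[[0.008,0.019,0.029],[0,0,-0.01],25.0],[[0.01,0.023,0.034],[0,0,-0.01],25.0],[[0.011,0.025,0.037],[0,0,-0.0],25.0],[[0.011,0.025,0.037],[0,0,-0.01],25.0],[[0.01,0.023,0.034],[0,0,-0.01],25.0],[[0.008,0.019,0.028],[0,0,-0.01],25.0],[[0.006,0.014,0.021],[0,0,0.0],25.0]]
[[[0.0,0.0,0.019],[0,0,-0.0],25.0],[[0.0,0.0,0.027],[0,0,-0.0],25.0],[[0.0,0.0,0.033],[0,0,0.0],25.0],[[0.0,0.0,0.035],[0,0,0.0],25.0],[[0.0,0.0,0.035],[0,0,0.0],25.0],[[0.0,0.0,0.032],[0,0,0.0],25.0],[[0.0,0.0,0.027],[0,0,0.0],25.0],[[0.0,0.0,0.02],[0,0,0.0],25.0]]
[[[0.0,0.0,0.002],[0,0,0.0],25.0],[[0.0,0.0,0.003],[0,0,0.0],25.0],[[0,0,0],[0,0,0],25.0],[[0,0,0],[0,0,0],25.0],[[0,0,0],[0,0,0],25.0],[[0,0,0],[0,0,0],25.0],[[0,0,0],[0,0,0],25.0],[[0,0,0],[0,0,0],25.0]]
end [607.  233.   63.3] 121.6

[[[0.0,0.0,0.0],[0,0,-0.0],64.0],[[0.0,0.0,0.0],[0,0,0.0],64.0],[[0.0,0.0,0.0],[0,0,0.0],64.0],[[0.0,0.0,0.0],[0,0,0.0],64.0],[[0.0,0.0,-0.031],[0,0,-0.0],64.0],[[0.0,0.0,-0.045],[0,0,-0.0],64.0],[[0.0,0.0,-0.053],[0,0,0.0],64.0],[[0.0,0.0,-0.058],[0,0,0.0],64.0]]
[[[0.0,0.0,-0.057],[0,0,0.0],64.0],[[0.0,0.0,-0.054],[0,0,0.0],64.0],[[0.0,0.0,-0.044],[0,0,0.0],64.0],[[0.0,0.0,-0.031],[0,0,0.0],64.0],[[0,0,0],[0,0,0],64.0],[[0,0,0],[0,0,0],64.0],[[0,0,0],[0,0,0],64.0],[[0,0,0],[0,0,0],64.0]]
end [607.  233.  249.8] 121.6
```

Call:
play_rows([
  [[0.006,0.014,0.02],[0,0,0],25.0],
  [[0.008,0.019,0.029],[0,0,-0.01],25.0],
  [[0.01,0.023,0.034],[0,0,-0.01],25.0],
  [[0.011,0.025,0.037],[0,0,0],25.0],
  [[0.011,0.025,0.037],[0,0,-0.01],25.0],
  [[0.01,0.023,0.034],[0,0,-0.01],25.0],
  [[0.008,0.019,0.028],[0,0,-0.01],25.0],
  [[0.006,0.014,0.021],[0,0,0],25.0],
])

```text
time: 4.87
tool_pos: [606.9, 233.1, 177.9]
ee_rot: [-0.0, 0.488, 0.873, -0.001]
ft_force: [-0.4, 0.0, -0.9]
grip_width: 37.0
gripper_force: 60.5
```

Call:
play_rows([
  [[0,0,0.019],[0,0,0],25.0],
  [[0,0,0.027],[0,0,0],25.0],
  [[0,0,0.033],[0,0,0],25.0],
  [[0,0,0.035],[0,0,0],25.0],
  [[0,0,0.035],[0,0,0],25.0],
  [[0,0,0.032],[0,0,0],25.0],
  [[0,0,0.027],[0,0,0],25.0],
  [[0,0,0.02],[0,0,0],25.0],
])

```text
time: 5.53
tool_pos: [606.6, 232.3, 64.8]
ee_rot: [-0.0, 0.488, 0.873, -0.0]
ft_force: [-0.2, 0.1, -0.8]
grip_width: 36.6
gripper_force: 60.5
```

Call:
play_rows([
  [[0,0,0.002],[0,0,0],25.0],
  [[0,0,0.003],[0,0,0],25.0],
  [[0,0,0],[0,0,0],25.0],
  [[0,0,0],[0,0,0],25.0],
  [[0,0,0],[0,0,0],42.0],
  [[0,0,0],[0,0,0],50.0],
  [[0,0,0],[0,0,0],64.0],
  [[0,0,0],[0,0,0],64.0],
])

```text
time: 6.2
tool_pos: [607.2, 233.0, 63.5]
ee_rot: [0.0, 0.488, 0.873, 0.0]
ft_force: [-0.8, -0.1, -0.1]
grip_width: 63.9
gripper_force: 0.0
```

Call:
play_rows([
  [[0,0,0],[0,0,0],64.0],
  [[0,0,0],[0,0,0],64.0],
  [[0,0,0],[0,0,0],64.0],
  [[0,0,0],[0,0,0],64.0],
  [[0,0,-0.031],[0,0,0],64.0],
  [[0,0,-0.045],[0,0,0],64.0],
  [[0,0,-0.053],[0,0,0],64.0],
  [[0,0,-0.058],[0,0,0],64.0],
])

```text
time: 6.87
tool_pos: [606.5, 232.7, 157.2]
ee_rot: [-0.001, 0.488, 0.873, -0.001]
ft_force: [0.0, -0.5, 0.1]
grip_width: 64.1
gripper_force: 0.0
```

Call:
play_rows([
  [[0,0,-0.057],[0,0,0],64.0],
  [[0,0,-0.054],[0,0,0],64.0],
  [[0,0,-0.044],[0,0,0],64.0],
  [[0,0,-0.031],[0,0,0],64.0],
  [[0,0,0],[0,0,0],64.0],
  [[0,0,0],[0,0,0],64.0],
  [[0,0,0],[0,0,0],64.0],
  [[0,0,0],[0,0,0],64.0],
])

```text
time: 7.53
tool_pos: [606.7, 232.8, 248.6]
ee_rot: [-0.001, 0.488, 0.873, -0.001]
ft_force: [-0.5, -0.1, 0.3]
grip_width: 63.9
gripper_force: 0.0
```

```bash
python3 - <<'E'
from h import *
c=snap('wrist','w3'); s=c['state']; print(s['tool_pos'],s['grip_width'])
cv2.imwrite('pics/w3b.png',cv2.resize(cv2.imread('pics/w3.png')[:360,80:],None,fx=1.4,fy=1.4,interpolation=cv2.INTER_CUBIC))
E
python3 plan.py 64 570 120 240 110 8 536 -125.5 90 93 12 536 -125.5 16 93 4
```

```text
[606.65820649 232.80457742 248.55223326] 63.88139909486047
[[[-0.013,-0.015,0.002],[0,0,0.16],64.0],[[-0.019,-0.022,0.002],[0,0,0.23],64.0],[[-0.023,-0.025,0.003],[0,0,0.28],64.0],[[-0.025,-0.026,0.003],[0,0,0.3],64.0],[[-0.027,-0.025,0.003],[0,0,0.29],64.0],[[-0.025,-0.023,0.003],[0,0,0.28],64.0],[[-0.021,-0.018,0.002],[0,0,0.23],64.0],[[-0.016,-0.013,0.002],[0,0,0.16],64.0]]
[[[-0.023,-0.012,0.015],[0,0,0.15],64.0],[[-0.03,-0.015,0.021],[0,0,0.19],64.0],[[-0.037,-0.018,0.025],[0,0,0.24],64.0],[[-0.042,-0.019,0.028],[0,0,0.26],64.0],[[-0.046,-0.02,0.03],[0,0,0.28],64.0],[[-0.047,-0.018,0.031],[0,0,0.3],64.0],[[-0.049,-0.017,0.031],[0,0,0.29],64.0],[[-0.047,-0.015,0.03],[0,0,0.29],64.0]]
[[[-0.045,-0.013,0.028],[0,0,0.26],64.0],[[-0.039,-0.01,0.025],[0,0,0.24],64.0],[[-0.034,-0.008,0.02],[0,0,0.19],64.0],[[-0.025,-0.005,0.016],[0,0,0.15],64.0],[[0.0,0.0,0.03],[0,0,-0.0],64.0],[[0.0,0.0,0.044],[0,0,-0.0],64.0],[[0.0,0.0,0.044],[0,0,-0.0],64.0],[[0.0,0.0,0.03],[0,0,-0.0],64.0]]
end [ 536.1 -125.7   15.8] 92.98
```

View pics/w3b.png

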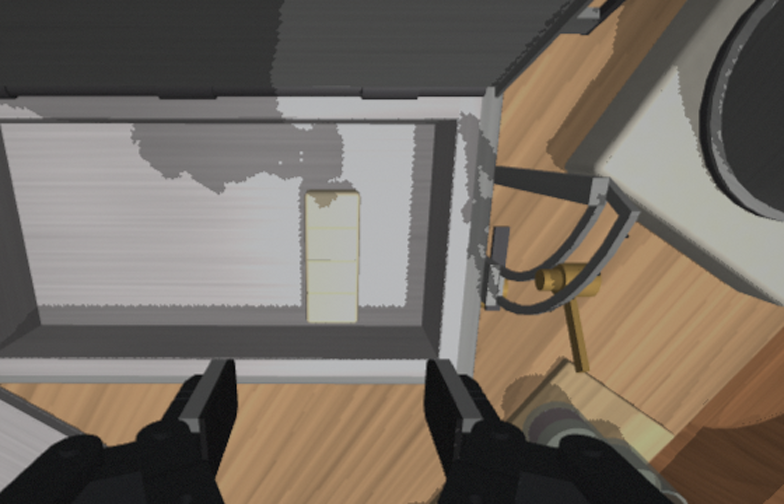

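Bar 1 lies flat in the pan. In this view the pointer tip is at (583,370). I'll fetch the second bar.

Call:
play_rows([
  [[-0.013,-0.015,0.002],[0,0,0.16],64.0],
  [[-0.019,-0.022,0.002],[0,0,0.23],64.0],
  [[-0.023,-0.025,0.003],[0,0,0.28],64.0],
  [[-0.025,-0.026,0.003],[0,0,0.3],64.0],
  [[-0.027,-0.025,0.003],[0,0,0.29],64.0],
  [[-0.025,-0.023,0.003],[0,0,0.28],64.0],
  [[-0.021,-0.018,0.002],[0,0,0.23],64.0],
  [[-0.016,-0.013,0.002],[0,0,0.16],64.0],
])

```text
time: 8.25
tool_pos: [569.4, 118.7, 239.2]
ee_rot: [-0.0, 0.574, 0.819, -0.0]
ft_force: [-0.0, -0.1, -0.4]
grip_width: 63.8
gripper_force: 0.0
```

Call:
play_rows([
  [[-0.023,-0.012,0.015],[0,0,0.15],64.0],
  [[-0.03,-0.015,0.021],[0,0,0.19],64.0],
  [[-0.037,-0.018,0.025],[0,0,0.24],64.0],
  [[-0.042,-0.019,0.028],[0,0,0.26],64.0],
  [[-0.046,-0.02,0.03],[0,0,0.28],64.0],
  [[-0.047,-0.018,0.031],[0,0,0.3],64.0],
  [[-0.049,-0.017,0.031],[0,0,0.29],64.0],
  [[-0.047,-0.015,0.03],[0,0,0.29],64.0],
])

```text
time: 8.92
tool_pos: [545.6, -53.8, 133.2]
ee_rot: [-0.0, 0.656, 0.754, -0.0]
ft_force: [-0.2, -0.5, 0.3]
grip_width: 64.0
gripper_force: 0.0
```

Call:
play_rows([
  [[-0.045,-0.013,0.028],[0,0,0.26],64.0],
  [[-0.039,-0.01,0.025],[0,0,0.24],64.0],
  [[-0.034,-0.008,0.02],[0,0,0.19],64.0],
  [[-0.025,-0.005,0.016],[0,0,0.15],64.0],
  [[0.0,0.0,0.03],[0,0,0],64.0],
  [[0.0,0.0,0.044],[0,0,0],64.0],
  [[0.0,0.0,0.044],[0,0,0],64.0],
  [[0.0,0.0,0.03],[0,0,0],64.0],
])

```text
time: 9.58
tool_pos: [535.4, -125.5, 13.9]
ee_rot: [-0.001, 0.689, 0.725, -0.0]
ft_force: [-0.2, 0.1, -0.5]
grip_width: 64.0
gripper_force: 0.0
```

Call:
play_rows([
  [[0,0,0],[0,0,0],64.0],
  [[0,0,0],[0,0,0],25.0],
  [[0,0,0],[0,0,0],25.0],
  [[0,0,0],[0,0,0],25.0],
  [[0,0,0],[0,0,0],25.0],
  [[0,0,0],[0,0,0],25.0],
  [[0,0,0],[0,0,0],25.0],
  [[0,0,0],[0,0,0],25.0],
])

```text
time: 10.25
tool_pos: [537.0, -125.9, 17.2]
ee_rot: [0.001, 0.689, 0.725, 0.001]
ft_force: [-0.2, 0.9, 7.6]
grip_width: 36.8
gripper_force: 60.9
```

```bash
python3 plan.py 25 536 -125.5 140 93 8 539 150 170 121.6 16 539 191.3 150 121.6 4 539 191.3 66 121.6 10 539 191.3 63.3 121.6 2
python3 - <<'E'
from h import *
m=np.load('mel.npy'); A,B=load('w2'),load('w3')
tA,tB=(572.5,187.5),(496.4,264.3); sA,sB=(560.5,147.5),(485,217.9)
def f(v): # X, angle, radius of base
    X,th,r=v; P=mel2w(m,[[X,90-R_*np.cos(th),115+R_*np.sin(th)] for R_ in(150,r)])
    return np.r_[(proj(A,P)-[tA,sA]).ravel(),(proj(B,P)-[tB,sB]).ravel()]
r=least_squares(f,[190,.6,130]); print(r.x,r.fun.round(1))
def g(v): return np.r_[(proj(A,v)-[tA]).ravel(),(proj(B,v)-[tB]).ravel()]
q=least_squares(g,mel2w(m,[190,-30,200])[0]); d=q.x[:2]-m[:2]; X=d@[np.cos(m[2]),np.sin(m[2])]; Y=d@[-np.sin(m[2]),np.cos(m[2])]
print('tip',X,Y,q.x[2],np.hypot(90-Y,q.x[2]-115),np.arctan2(q.x[2]-115,90-Y),q.fun)
E
```

```text
[[[0.0,0.0,-0.021],[0,0,-0.0],25.0],[[0.0,0.0,-0.029],[0,0,-0.0],25.0],[[0.0,0.0,-0.036],[0,0,-0.0],25.0],[[0.0,0.0,-0.038],[0,0,-0.0],25.0],[[0.0,0.0,-0.039],[0,0,-0.0],25.0],[[0.0,0.0,-0.035],[0,0,-0.0],25.0],[[0.0,0.0,-0.03],[0,0,-0.0],25.0],[[0.0,0.0,-0.02],[0,0,-0.0],25.0]]
[[[0.02,0.001,-0.002],[0,0,-0.18],25.0],[[0.026,0.002,-0.003],[0,0,-0.22],25.0],[[0.031,0.004,-0.003],[0,0,-0.27],25.0],[[0.034,0.004,-0.004],[0,0,-0.3],25.0],[[0.038,0.006,-0.004],[0,0,-0.33],25.0],[[0.04,0.008,-0.005],[0,0,-0.35],25.0],[[0.041,0.01,-0.004],[0,0,-0.36],25.0],[[0.041,0.012,-0.005],[0,0,-0.38],25.0]]
[[[0.041,0.013,-0.005],[0,0,-0.37],25.0],[[0.039,0.015,-0.005],[0,0,-0.36],25.0],[[0.038,0.015,-0.004],[0,0,-0.35],25.0],[[0.035,0.016,-0.004],[0,0,-0.33],25.0],[[0.031,0.015,-0.004],[0,0,-0.3],25.0],[[0.027,0.015,-0.003],[0,0,-0.27],25.0],[[0.023,0.013,-0.003],[0,0,-0.22],25.0],[[0.017,0.01,-0.002],[0,0,-0.18],25.0]]
[[[0.014,0.009,0.008],[0,0,-0.0],25.0],[[0.021,0.013,0.012],[0,0,0.0],25.0],[[0.021,0.013,0.012],[0,0,0.0],25.0],[[0.014,0.008,0.008],[0,0,0.0],25.0],[[0.0,0.0,0.011],[0,0,-0.0],25.0],[[0.0,0.0,0.014],[0,0,-0.0],25.0],[[0.0,0.0,0.018],[0,0,-0.0],25.0],[[0.0,0.0,0.02],[0,0,-0.0],25.0]]
[[[0.0,0.0,0.021],[0,0,0.0],25.0],[[0.0,0.0,0.021],[0,0,0.0],25.0],[[0.0,0.0,0.019],[0,0,0.0],25.0],[[0.0,0.0,0.018],[0,0,0.0],25.0],[[0.0,0.0,0.015],[0,0,0.0],25.0],[[0.0,0.0,0.011],[0,0,0.0],25.0],[[0.0,0.0,0.002],[0,0,0.0],25.0],[[0.0,0.0,0.003],[0,0,0.0],25.0]]
end [538.9 191.   63.3] 121.6
[189.09542122   0.61530691 120.67558894] [-2.2 -1.4  0.6  3.2 -1.1 -3.7  2.6 -3. ]
tip 187.24371141460335 -32.51081552963175 206.25626649705592 152.76323542239194 0.6402184012791756 [ 0.13776902  0.14141929 -0.11283675 -0.11681565]
```

Call:
play_rows([
  [[0,0,-0.021],[0,0,0],25.0],
  [[0,0,-0.029],[0,0,0],25.0],
  [[0,0,-0.036],[0,0,0],25.0],
  [[0,0,-0.038],[0,0,0],25.0],
  [[0,0,-0.039],[0,0,0],25.0],
  [[0,0,-0.035],[0,0,0],25.0],
  [[0,0,-0.03],[0,0,0],25.0],
  [[0,0,-0.02],[0,0,0],25.0],
])

```text
time: 10.92
tool_pos: [536.7, -125.9, 142.6]
ee_rot: [0.001, 0.689, 0.725, 0.001]
ft_force: [-0.1, -0.0, -0.8]
grip_width: 36.8
gripper_force: 60.1
```

Call:
play_rows([
  [[0.02,0.001,-0.002],[0,0,-0.18],25.0],
  [[0.026,0.002,-0.003],[0,0,-0.22],25.0],
  [[0.031,0.004,-0.003],[0,0,-0.27],25.0],
  [[0.034,0.004,-0.004],[0,0,-0.3],25.0],
  [[0.038,0.006,-0.004],[0,0,-0.33],25.0],
  [[0.04,0.008,-0.005],[0,0,-0.35],25.0],
  [[0.041,0.01,-0.004],[0,0,-0.36],25.0],
  [[0.041,0.012,-0.005],[0,0,-0.38],25.0],
])

```text
time: 11.58
tool_pos: [536.6, 14.2, 154.0]
ee_rot: [-0.001, 0.591, 0.807, -0.0]
ft_force: [0.8, 0.2, -1.2]
grip_width: 36.5
gripper_force: 60.2
```

Call:
play_rows([
  [[0.041,0.013,-0.005],[0,0,-0.37],25.0],
  [[0.039,0.015,-0.005],[0,0,-0.36],25.0],
  [[0.038,0.015,-0.004],[0,0,-0.35],25.0],
  [[0.035,0.016,-0.004],[0,0,-0.33],25.0],
  [[0.031,0.015,-0.004],[0,0,-0.3],25.0],
  [[0.027,0.015,-0.003],[0,0,-0.27],25.0],
  [[0.023,0.013,-0.003],[0,0,-0.22],25.0],
  [[0.017,0.01,-0.002],[0,0,-0.18],25.0],
])

```text
time: 12.25
tool_pos: [538.2, 151.8, 169.3]
ee_rot: [-0.0, 0.486, 0.874, -0.0]
ft_force: [0.5, -0.9, -0.2]
grip_width: 36.8
gripper_force: 60.2
```

Call:
play_rows([
  [[0.014,0.009,0.008],[0,0,0],25.0],
  [[0.021,0.013,0.012],[0,0,0],25.0],
  [[0.021,0.013,0.012],[0,0,0],25.0],
  [[0.014,0.008,0.008],[0,0,0],25.0],
  [[0,0,0.011],[0,0,0],25.0],
  [[0,0,0.014],[0,0,0],25.0],
  [[0,0,0.018],[0,0,0],25.0],
  [[0,0,0.02],[0,0,0],25.0],
])

```text
time: 12.92
tool_pos: [539.0, 190.4, 117.5]
ee_rot: [0.0, 0.488, 0.873, -0.0]
ft_force: [-0.6, 1.3, -1.2]
grip_width: 36.6
gripper_force: 60.2
```

Call:
play_rows([
  [[0,0,0.021],[0,0,0],25.0],
  [[0,0,0.021],[0,0,0],25.0],
  [[0,0,0.019],[0,0,0],25.0],
  [[0,0,0.018],[0,0,0],25.0],
  [[0,0,0.015],[0,0,0],25.0],
  [[0,0,0.011],[0,0,0],25.0],
  [[0,0,0.002],[0,0,0],25.0],
  [[0,0,0.001],[0,0,0],25.0],
])

```text
time: 13.58
tool_pos: [538.8, 190.9, 64.2]
ee_rot: [-0.0, 0.488, 0.873, -0.0]
ft_force: [-5.0, -1.3, 8.7]
grip_width: 36.8
gripper_force: 61.3
```

Call:
play_rows([
  [[0,0,0],[0,0,0],42.0],
  [[0,0,0],[0,0,0],50.0],
  [[0,0,0],[0,0,0],64.0],
  [[0,0,0],[0,0,0],64.0],
  [[0,0,-0.02],[0,0,0],64.0],
  [[0,0,-0.04],[0,0,0],64.0],
  [[0,0,-0.06],[0,0,0],64.0],
  [[0,0,-0.08],[0,0,0],64.0],
])

```text
time: 14.25
tool_pos: [537.6, 190.5, 164.3]
ee_rot: [-0.001, 0.488, 0.873, -0.001]
ft_force: [0.8, -0.1, -0.5]
grip_width: 63.9
gripper_force: 0.0
```

```bash
python3 - <<'E'
import json;json.dump([538.9,191.0,164.3,121.6],open('cmd.json','w'))
E
python3 plan.py 64 635.7 -138.4 120 89.2 16 635.7 -138.4 19 89.2 6; echo; python3 plan.py 25 635.7 -138.4 140 89.2 6 510 110 175 121.6 14 470.8 149.3 150 121.6 4 470.8 149.3 67.3 121.6 8
```

```text
[[[-0.024,-0.007,0.003],[0,0,0.2],64.0],[[-0.032,-0.007,0.004],[0,0,0.25],64.0],[[-0.037,-0.009,0.005],[0,0,0.31],64.0],[[-0.043,-0.008,0.006],[0,0,0.34],64.0],[[-0.047,-0.007,0.006],[0,0,0.37],64.0],[[-0.05,-0.006,0.007],[0,0,0.4],64.0],[[-0.052,-0.003,0.006],[0,0,0.41],64.0],[[-0.054,-0.002,0.007],[0,0,0.42],64.0]]
[[[-0.053,0.001,0.007],[0,0,0.42],64.0],[[-0.053,0.003,0.007],[0,0,0.41],64.0],[[-0.05,0.006,0.006],[0,0,0.4],64.0],[[-0.047,0.007,0.007],[0,0,0.37],64.0],[[-0.042,0.008,0.005],[0,0,0.34],64.0],[[-0.038,0.008,0.005],[0,0,0.31],64.0],[[-0.031,0.008,0.004],[0,0,0.25],64.0],[[-0.025,0.007,0.004],[0,0,0.2],64.0]]
[[[0.0,0.0,0.024],[0,0,-0.0],64.0],[[0.0,0.0,0.036],[0,0,-0.0],64.0],[[0.0,0.0,0.041],[0,0,-0.0],64.0],[[0.0,0.0,0.041],[0,0,-0.0],64.0],[[0.0,0.0,0.035],[0,0,-0.0],64.0],[[0.0,0.0,0.025],[0,0,-0.0],64.0],[[0,0,0],[0,0,0],64.0],[[0,0,0],[0,0,0],64.0]]
end [ 635.7 -138.6   18.8] 89.2

[[[0.0,0.0,-0.029],[0,0,-0.0],25.0],[[0.0,0.0,-0.043],[0,0,-0.0],25.0],[[0.0,0.0,-0.049],[0,0,-0.0],25.0],[[0.0,0.0,-0.05],[0,0,-0.0],25.0],[[0.0,0.0,-0.042],[0,0,-0.0],25.0],[[0.0,0.0,
[... 356 characters left out ...]
0.048,-0.007,-0.007],[0,0,-0.47],25.0],[[0.046,-0.005,-0.005],[0,0,-0.44],25.0]]
[[[0.042,-0.002,-0.006],[0,0,-0.41],25.0],[[0.037,-0.001,-0.004],[0,0,-0.36],25.0],[[0.032,0.001,-0.004],[0,0,-0.31],25.0],[[0.024,0.002,-0.003],[0,0,-0.23],25.0],[[0.022,-0.005,0.01],[0,0,-0.0],25.0],[[0.032,-0.008,0.015],[0,0,-0.0],25.0],[[0.032,-0.008,0.015],[0,0,-0.0],25.0],[[0.022,-0.005,0.01],[0,0,-0.0],25.0]]
[[[0.0,0.0,0.014],[0,0,-0.0],25.0],[[0.0,0.0,0.02],[0,0,-0.0],25.0],[[0.0,0.0,0.023],[0,0,-0.0],25.0],[[0.0,0.0,0.026],[0,0,-0.0],25.0],[[0.0,0.0,0.025],[0,0,-0.0],25.0],[[0.0,0.0,0.023],[0,0,-0.0],25.0],[[0.0,0.0,0.02],[0,0,-0.0],25.0],[[0.0,0.0,0.014],[0,0,-0.0],25.0]]
end [470.6 149.5  67.3] 121.6
```

Call:
play_rows([
  [[-0.024,-0.007,0.003],[0,0,0.2],64.0],
  [[-0.032,-0.007,0.004],[0,0,0.25],64.0],
  [[-0.037,-0.009,0.005],[0,0,0.31],64.0],
  [[-0.043,-0.008,0.006],[0,0,0.34],64.0],
  [[-0.047,-0.007,0.006],[0,0,0.37],64.0],
  [[-0.05,-0.006,0.007],[0,0,0.4],64.0],
  [[-0.052,-0.003,0.006],[0,0,0.41],64.0],
  [[-0.054,-0.002,0.007],[0,0,0.42],64.0],
])

```text
time: 14.92
tool_pos: [587.6, 25.0, 143.2]
ee_rot: [0.0, 0.607, 0.795, 0.0]
ft_force: [0.2, -0.3, -0.3]
grip_width: 64.2
gripper_force: 0.0
```

Call:
play_rows([
  [[-0.053,0.001,0.007],[0,0,0.42],64.0],
  [[-0.053,0.003,0.007],[0,0,0.41],64.0],
  [[-0.05,0.006,0.006],[0,0,0.4],64.0],
  [[-0.047,0.007,0.007],[0,0,0.37],64.0],
  [[-0.042,0.008,0.005],[0,0,0.34],64.0],
  [[-0.038,0.008,0.005],[0,0,0.31],64.0],
  [[-0.031,0.008,0.004],[0,0,0.25],64.0],
  [[-0.025,0.007,0.004],[0,0,0.2],64.0],
])

```text
time: 15.58
tool_pos: [636.1, -140.1, 120.2]
ee_rot: [0.0, 0.713, 0.701, 0.0]
ft_force: [0.5, 0.1, 0.4]
grip_width: 64.0
gripper_force: 0.0
```

Call:
play_rows([
  [[0,0,0.024],[0,0,0],64.0],
  [[0,0,0.036],[0,0,0],64.0],
  [[0,0,0.041],[0,0,0],64.0],
  [[0,0,0.041],[0,0,0],64.0],
  [[0,0,0.035],[0,0,0],64.0],
  [[0,0,0.025],[0,0,0],64.0],
  [[0,0,0],[0,0,0],64.0],
  [[0,0,0],[0,0,0],25.0],
])

```text
time: 16.25
tool_pos: [635.5, -138.5, 18.8]
ee_rot: [-0.0, 0.712, 0.702, -0.0]
ft_force: [0.4, 0.2, 0.7]
grip_width: 53.5
gripper_force: 0.0
```

Call:
play_rows([
  [[0,0,0],[0,0,0],25.0],
  [[0,0,0],[0,0,0],25.0],
  [[0,0,0],[0,0,0],25.0],
  [[0,0,0],[0,0,0],25.0],
  [[0,0,0],[0,0,0],25.0],
  [[0,0,0],[0,0,0],25.0],
  [[0,0,0],[0,0,0],25.0],
  [[0,0,0],[0,0,0],25.0],
])

```text
time: 16.92
tool_pos: [636.7, -138.8, 20.4]
ee_rot: [0.001, 0.712, 0.702, 0.001]
ft_force: [0.1, 1.3, 7.9]
grip_width: 36.5
gripper_force: 61.4
```

Call:
play_rows([
  [[0,0,-0.029],[0,0,0],25.0],
  [[0,0,-0.043],[0,0,0],25.0],
  [[0,0,-0.049],[0,0,0],25.0],
  [[0,0,-0.05],[0,0,0],25.0],
  [[0,0,-0.042],[0,0,0],25.0],
  [[0,0,-0.029],[0,0,0],25.0],
  [[0.021,-0.011,-0.003],[0,0,-0.23],25.0],
  [[0.028,-0.014,-0.004],[0,0,-0.31],25.0],
])

```text
time: 17.58
tool_pos: [623.6, -114.3, 144.1]
ee_rot: [0.001, 0.692, 0.722, 0.001]
ft_force: [-0.1, -0.2, -0.9]
grip_width: 36.9
gripper_force: 60.3
```

Call:
play_rows([
  [[0.034,-0.015,-0.005],[0,0,-0.36],25.0],
  [[0.039,-0.016,-0.005],[0,0,-0.41],25.0],
  [[0.044,-0.016,-0.006],[0,0,-0.44],25.0],
  [[0.046,-0.014,-0.006],[0,0,-0.47],25.0],
  [[0.048,-0.012,-0.006],[0,0,-0.48],25.0],
  [[0.048,-0.01,-0.006],[0,0,-0.48],25.0],
  [[0.048,-0.007,-0.007],[0,0,-0.47],25.0],
  [[0.046,-0.005,-0.005],[0,0,-0.44],25.0],
])

```text
time: 18.25
tool_pos: [539.1, 51.3, 166.3]
ee_rot: [-0.0, 0.545, 0.838, 0.0]
ft_force: [1.3, -0.1, -1.5]
grip_width: 36.6
gripper_force: 60.3
```

Call:
play_rows([
  [[0.042,-0.002,-0.006],[0,0,-0.41],25.0],
  [[0.037,-0.001,-0.004],[0,0,-0.36],25.0],
  [[0.032,0.001,-0.004],[0,0,-0.31],25.0],
  [[0.024,0.002,-0.003],[0,0,-0.23],25.0],
  [[0.022,-0.005,0.01],[0,0,0],25.0],
  [[0.032,-0.008,0.015],[0,0,0],25.0],
  [[0.032,-0.008,0.015],[0,0,0],25.0],
  [[0.022,-0.005,0.01],[0,0,0],25.0],
])

```text
time: 18.92
tool_pos: [469.2, 150.2, 149.0]
ee_rot: [-0.0, 0.488, 0.873, -0.0]
ft_force: [-0.1, -0.3, -1.0]
grip_width: 36.6
gripper_force: 60.3
```

Call:
play_rows([
  [[0,0,0.014],[0,0,0],25.0],
  [[0,0,0.02],[0,0,0],25.0],
  [[0,0,0.023],[0,0,0],25.0],
  [[0,0,0.026],[0,0,0],25.0],
  [[0,0,0.025],[0,0,0],25.0],
  [[0,0,0.023],[0,0,0],25.0],
  [[0,0,0.02],[0,0,0],25.0],
  [[0,0,0.014],[0,0,0],25.0],
])

```text
time: 19.58
tool_pos: [470.7, 148.8, 66.2]
ee_rot: [-0.0, 0.488, 0.873, -0.0]
ft_force: [-27.4, -15.3, 65.2]
grip_width: 36.7
gripper_force: 69.8
```

Call:
play_rows([
  [[0,0,-0.002],[0,0,0],25.0],
  [[0,0,0],[0,0,0],25.0],
  [[0,0,0],[0,0,0],25.0],
  [[0,0,0],[0,0,0],25.0],
  [[0,0,0],[0,0,0],25.0],
  [[0,0,0],[0,0,0],25.0],
  [[0,0,0],[0,0,0],25.0],
  [[0,0,0],[0,0,0],25.0],
])

```text
time: 20.25
tool_pos: [470.7, 149.4, 68.3]
ee_rot: [0.0, 0.488, 0.873, 0.0]
ft_force: [0.0, 0.1, -0.6]
grip_width: 36.2
gripper_force: 63.8
```

```bash
python3 - <<'E'
from h import *
s=manip.observe(); print(s['ft_force'],s['torque'],s['tool_pos'],s['ee_rot'])
c=snap('wrist','w4'); cv2.imwrite('pics/w4b.png',c['image'][:,:,::-1])
E
```

```text
[ 0.04546746  0.13967688 -0.55269068] [-0.02091438  0.01083519  0.02054033] [470.71368189 149.44499819  68.34204108] [3.59779460e-05 4.87910044e-01 8.72893914e-01 4.04932205e-05]
```

View pics/w4b.png

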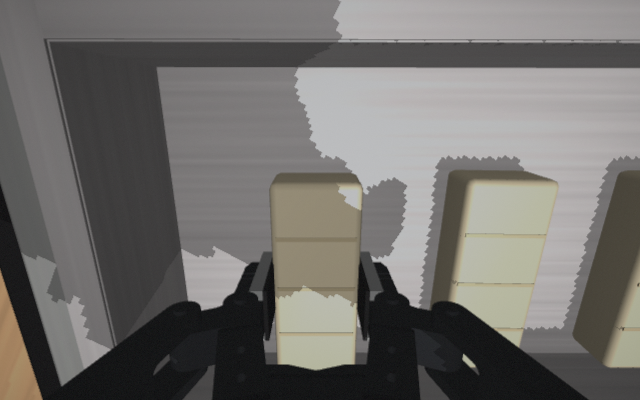

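All three bars sit flat side by side, and the 65 N was just a hard floor touch. I'll release, rise, and turn for the lid grip.

Call:
play_rows([
  [[0,0,0.001],[0,0,0],25.0],
  [[0,0,0],[0,0,0],42.0],
  [[0,0,0],[0,0,0],50.0],
  [[0,0,0],[0,0,0],64.0],
  [[0,0,0],[0,0,0],64.0],
  [[0,0,-0.02],[0,0,0],64.0],
  [[0,0,-0.04],[0,0,0],64.0],
  [[0,0,-0.06],[0,0,0],64.0],
])

```text
time: 20.97
tool_pos: [469.3, 149.0, 127.5]
ee_rot: [-0.001, 0.488, 0.873, -0.001]
ft_force: [0.0, -0.3, -0.2]
grip_width: 64.2
gripper_force: 0.0
```

```bash
python3 - <<'E'
import json;json.dump([470.7,149.5,127.8,121.6],open('cmd.json','w'))
from h import *
m=np.load('mel.npy'); g=mel2w(m,grip_pt(1.78))[0]; print(g); a='%.1f %.1f'%tuple(g[:2])
import subprocess
print(subprocess.run(f'python3 plan.py 60 490 130 400 121.6 8 {a} 400 211.6 24 {a} {g[2]-4:.1f} 211.6 8',shell=True,capture_output=True,text=True).stdout)
E
```

```text
[459.83598025 319.85538168 317.48669761]
TOO FAST [-0.009  0.002 -0.084] -0.0
TOO FAST [-0.008  0.002 -0.084] -0.0
[[[-0.004,0.001,-0.046],[0,0,-0.0],60.0],[[-0.007,0.002,-0.065],[0,0,-0.0],60.0],[[-0.007,0.001,-0.077],[0,0,-0.0],60.0],[[-0.009,0.002,-0.084],[0,0,-0.0],60.0],[[-0.008,0.002,-0.084],[0,0,-0.0],60.0],[[-0.008,0.002,-0.078],[0,0,-0.0],60.0],[[-0.006,0.001,-0.065],[0,0,-0.0],60.0],[[-0.004,0.001,-0.045],[0,0,-0.0],60.0]]
[[[0.008,0.003,0.0],[0,0,-0.35],60.0],[[0.01,0.005,0.0],[0,0,-0.42],60.0],[[0.011,0.006,0.0],[0,0,-0.49],60.0],[[0.012,0.007,0.0],[0,0,-0.55],60.0],[[0.013,0.008,0.0],[0,0,-0.59],60.0],[[0.013,0.01,0.0],[0,0,-0.65],60.0],[[0.013,0.012,0.0],[0,0,-0.68],60.0],[[0.013,0.013,0.0],[0,0,-0.71],60.0]]
[[[0.013,0.014,0.0],[0,0,-0.75],60.0],[[0.011,0.016,0.0],[0,0,-0.76],60.0],[[0.011,0.017,0.0],[0,0,-0.77],60.0],[[0.009,0.017,0.0],[0,0,-0.78],60.0],[[0.007,0.019,0.0],[0,0,-0.78],60.0],[[0.006,0.019,0.0],[0,0,-0.77],60.0],[[0.005,0.019,0.0],[0,0,-0.76],60.0],[[0.003,0.019,0.0],[0,0,-0.75],60.0]]
[[[0.001,0.018,0.0],[0,0,-0.71],60.0],[[0.0,0.017,0.0],[0,0,-0.68],60.0],[[-0.001,0.017,0.0],[0,0,-0.65],60.0],[[-0.003,0.015,0.0],[0,0,-0.59],60.0],[[-0.002,0.014,0.0],[0,0,-0.55],60.0],[[-0.004,0.012,0.0],[0,0,-0.49],60.0],[[-0.003,0.01,0.0],[0,0,-0.42],60.0],[[-0.003,0.008,0.0],[0,0,-0.35],60.0]]
[[[0.0,0.0,0.014],[0,0,-0.0],60.0],[[0.0,0.0,0.021],[0,0,-0.0],60.0],[[0.0,0.0,0.025],[0,0,0.0],60.0],[[0.0,0.0,0.026],[0,0,0.0],60.0],[[0.0,0.0,0.027],[0,0,0.0],60.0],[[0.0,0.0,0.025],[0,0,0.0],60.0],[[0.0,0.0,0.02],[0,0,0.0],60.0],[[0.0,0.0,0.015],[0,0,0.0],60.0]]
end [459.8 319.7 313.3] 211.6
```

Call:
play_rows([
  [[-0.004,0.001,-0.046],[0,0,0],60.0],
  [[-0.007,0.002,-0.065],[0,0,0],60.0],
  [[-0.007,0.001,-0.077],[0,0,0],60.0],
  [[-0.009,0.002,-0.082],[0,0,0],60.0],
  [[-0.008,0.002,-0.082],[0,0,0],60.0],
  [[-0.008,0.002,-0.078],[0,0,0],60.0],
  [[-0.006,0.001,-0.065],[0,0,0],60.0],
  [[-0.004,0.001,-0.045],[0,0,0],60.0],
])

```text
time: 21.63
tool_pos: [489.4, 129.7, 401.9]
ee_rot: [0.001, 0.488, 0.873, 0.001]
ft_force: [0.4, 0.4, 0.8]
grip_width: 60.0
gripper_force: 0.0
```

Call:
play_rows([
  [[0.008,0.003,0.0],[0,0,-0.35],60.0],
  [[0.01,0.005,0.0],[0,0,-0.42],60.0],
  [[0.011,0.006,0.0],[0,0,-0.49],60.0],
  [[0.012,0.007,0.0],[0,0,-0.55],60.0],
  [[0.013,0.008,0.0],[0,0,-0.59],60.0],
  [[0.013,0.01,0.0],[0,0,-0.65],60.0],
  [[0.013,0.012,0.0],[0,0,-0.68],60.0],
  [[0.013,0.013,0.0],[0,0,-0.71],60.0],
])

```text
time: 22.3
tool_pos: [480.7, 186.5, 398.6]
ee_rot: [0.0, 0.272, 0.962, 0.0]
ft_force: [0.5, -0.3, 0.0]
grip_width: 59.6
gripper_force: 0.0
```

Call:
play_rows([
  [[0.013,0.014,0.0],[0,0,-0.75],60.0],
  [[0.011,0.016,0.0],[0,0,-0.76],60.0],
  [[0.011,0.017,0.0],[0,0,-0.77],60.0],
  [[0.009,0.017,0.0],[0,0,-0.78],60.0],
  [[0.007,0.019,0.0],[0,0,-0.78],60.0],
  [[0.006,0.019,0.0],[0,0,-0.77],60.0],
  [[0.005,0.019,0.0],[0,0,-0.76],60.0],
  [[0.003,0.019,0.0],[0,0,-0.75],60.0],
])

```text
time: 22.97
tool_pos: [468.0, 264.1, 398.6]
ee_rot: [0.0, -0.045, 0.999, 0.0]
ft_force: [-0.1, 0.2, 0.1]
grip_width: 59.7
gripper_force: 0.0
```

Call:
play_rows([
  [[0.001,0.018,0.0],[0,0,-0.71],60.0],
  [[0.0,0.017,0.0],[0,0,-0.68],60.0],
  [[-0.001,0.017,0.0],[0,0,-0.65],60.0],
  [[-0.003,0.015,0.0],[0,0,-0.59],60.0],
  [[-0.002,0.014,0.0],[0,0,-0.55],60.0],
  [[-0.004,0.012,0.0],[0,0,-0.49],60.0],
  [[-0.003,0.01,0.0],[0,0,-0.42],60.0],
  [[-0.003,0.008,0.0],[0,0,-0.35],60.0],
])

```text
time: 23.63
tool_pos: [459.4, 319.8, 398.5]
ee_rot: [0.0, -0.273, 0.962, 0.0]
ft_force: [-0.1, -0.4, 0.2]
grip_width: 59.8
gripper_force: 0.0
```

```bash
python3 - <<'E'
from h import *
c=snap('wrist','w5'); s=c['state']; print(s['tool_pos'],s['ee_rot'],s['qpos'])
m=np.load('mel.npy'); G=grip_pt(1.83); P=mel2w(m,[[x]+G[1:] for x in(-58,0,58)]); print(proj(c,P).round(0))
o=c['image'][:,:,::-1].copy()
for p in proj(c,P): cv2.circle(o,tuple(int(v) for v in p),4,(0,0,255),1)
cv2.imwrite('pics/w5b.png',o)
E
```

```text
[459.38214914 319.83021797 398.54440537] [ 1.43802957e-04 -2.73482519e-01  9.61876958e-01  9.47022689e-05] [6.08136751e-01 4.04940709e-01 6.30869890e-01 1.79639195e+00
 8.56128124e-05 5.41133109e-02]
[[330. 137.]
 [329. 219.]
 [328. 291.]]
```

```bash
python3 - <<'E'
from h import *
im=load('w5')['image'].mean(2).astype(int)
for r in (120,140,160,180,200,220,240): print(r,im[r,270:390:4].tolist())
E
```

```text
120 [197, 198, 91, 90, 87, 87, 88, 87, 86, 86, 141, 138, 99, 90, 126, 163, 135, 84, 103, 104, 102, 99, 99, 103, 133, 157, 111, 107, 108, 150]
140 [199, 199, 136, 89, 87, 88, 87, 87, 86, 72, 101, 103, 87, 26, 29, 30, 29, 21, 66, 97, 92, 96, 97, 98, 130, 145, 105, 106, 139, 148]
160 [200, 199, 89, 89, 89, 89, 87, 87, 86, 72, 98, 102, 84, 20, 25, 24, 29, 24, 94, 107, 106, 96, 95, 95, 98, 102, 103, 124, 145, 135]
180 [199, 199, 192, 87, 88, 88, 87, 88, 87, 87, 131, 103, 70, 22, 19, 23, 27, 18, 100, 109, 101, 105, 114, 110, 148, 147, 152, 151, 100, 100]
200 [199, 200, 199, 87, 87, 89, 89, 88, 89, 89, 138, 142, 71, 19, 21, 24, 24, 21, 102, 101, 101, 99, 100, 104, 157, 156, 89, 108, 120, 150]
220 [199, 199, 199, 77, 86, 89, 89, 88, 88, 89, 139, 144, 61, 24, 36, 32, 28, 24, 97, 112, 148, 145, 140, 142, 139, 93, 106, 138, 130, 133]
240 [199, 193, 198, 76, 89, 88, 88, 88, 89, 88, 139, 146, 75, 28, 36, 35, 26, 22, 152, 142, 140, 149, 146, 137, 104, 95, 146, 148, 154, 152]
```

The dark bar spans columns 320–340 in the wrist view against a predicted centre of 329, so the hinge geometry holds to about 1 mm. Descending and gripping.

Call:
play_rows([
  [[0,0,0.01],[0,0,0],60.0],
  [[0,0,0.021],[0,0,0],60.0],
  [[0,0,0.025],[0,0,0],60.0],
  [[0,0,0.026],[0,0,0],60.0],
  [[0,0,0.027],[0,0,0],60.0],
  [[0,0,0.025],[0,0,0],60.0],
  [[0,0,0.02],[0,0,0],60.0],
  [[0,0,0.015],[0,0,0],60.0],
])

```text
time: 24.35
tool_pos: [459.5, 319.0, 312.5]
ee_rot: [-0.0, -0.271, 0.962, -0.0]
ft_force: [-0.8, -0.3, -0.3]
grip_width: 59.9
gripper_force: 0.0
```

Call:
play_rows([
  [[0,0,0],[0,0,0],50.0],
  [[0,0,0],[0,0,0],42.0],
  [[0,0,0],[0,0,0],36.0],
  [[0,0,0],[0,0,0],30.0],
  [[0,0,0],[0,0,0],24.0],
  [[0,0,0],[0,0,0],20.0],
  [[0,0,0],[0,0,0],15.0],
  [[0,0,0],[0,0,0],8.0],
])

```text
time: 25.02
tool_pos: [459.9, 319.8, 313.8]
ee_rot: [0.0, -0.272, 0.962, 0.0]
ft_force: [-0.9, 1.1, 4.1]
grip_width: 13.5
gripper_force: 58.4
```

Call:
play_rows([
  [[0,0,0],[0,0,0],5.0],
  [[0,0,0],[0,0,0],5.0],
  [[0,0,0],[0,0,0],5.0],
  [[0,0,0],[0,0,0],5.0],
  [[0,0,0],[0,0,0],5.0],
  [[0,0,0],[0,0,0],5.0],
  [[0,0,0],[0,0,0],5.0],
  [[0,0,0],[0,0,0],5.0],
])

```text
time: 25.68
tool_pos: [459.9, 319.8, 313.7]
ee_rot: [0.0, -0.272, 0.962, 0.0]
ft_force: [-0.8, 1.7, 6.2]
grip_width: 13.9
gripper_force: 58.4
```

```bash
cat > arc.py <<'E'
import sys,json,numpy as np
from h import grip_pt
a,b,n=float(sys.argv[1]),float(sys.argv[2]),int(sys.argv[3]); g0=np.array(grip_pt(a)); acc=np.zeros(3); R=[]
for k in range(1,n+1):
    d=np.array(grip_pt(a+(b-a)*k/n))-g0-acc; y,z=round(d[1]/500,4),round(-d[2]/500,4); acc+=[0,y*500,-z*500]; R.append([[0,float(y)+0.,float(z)+0.],[0,0,0],5])
for i in range(0,n,8): print(round(a+(b-a)*(i+8)/n,3),json.dumps(R[i:i+8]).replace(' ',''))
E
python3 arc.py 1.78 0.74 64
```

```text
1.65 [[[0,-0.0066,-0.0013],[0,0,0],5],[[0,-0.0066,-0.0013],[0,0,0],5],[[0,-0.0066,-0.0011],[0,0,0],5],[[0,-0.0067,-0.001],[0,0,0],5],[[0,-0.0067,-0.0009],[0,0,0],5],[[0,-0.0066,-0.0008],[0,0,0],5],[[0,-0.0067,-0.0007],[0,0,0],5],[[0,-0.0067,-0.0006],[0,0,0],5]]
1.52 [[[0,-0.0067,-0.0005],[0,0,0],5],[[0,-0.0068,-0.0004],[0,0,0],5],[[0,-0.0067,-0.0002],[0,0,0],5],[[0,-0.0067,-0.0002],[0,0,0],5],[[0,-0.0067,0.0],[0,0,0],5],[[0,-0.0068,0.0],[0,0,0],5],[[0,-0.0067,0.0002],[0,0,0],5],[[0,-0.0067,0.0003],[0,0,0],5]]
1.39 [[[0,-0.0067,0.0004],[0,0,0],5],[[0,-0.0067,0.0005],[0,0,0],5],[[0,-0.0067,0.0006],[0,0,0],5],[[0,-0.0067,0.0007],[0,0,0],5],[[0,-0.0067,0.0009],[0,0,0],5],[[0,-0.0066,0.0009],[0,0,0],5],[[0,-0.0067,0.0011],[0,0,0],5],[[0,-0.0066,0.0011],[0,0,0],5]]
1.26 [[[0,-0.0066,0.0013],[0,0,0],5],[[0,-0.0066,0.0014],[0,0,0],5],[[0,-0.0066,0.0014],[0,0,0],5],[[0,-0.0065,0.0016],[0,0,0],5],[[0,-0.0065,0.0017],[0,0,0],5],[[0,-0.0065,0.0018],[0,0,0],5],[[0,-0.0065,0.0019],[0,0,0],5],[[0,-0.0064,0.002],[0,0,0],5]]
1.13 [[[0,-0.0064,0.0021],[0,0,0],5],[[0,-0.0063,0.0022],[0,0,0],5],[[0,-0.0
[... 236 characters left out ...]
,0],5],[[0,-0.006,0.0031],[0,0,0],5],[[0,-0.0059,0.0032],[0,0,0],5],[[0,-0.0058,0.0033],[0,0,0],5],[[0,-0.0058,0.0034],[0,0,0],5],[[0,-0.0058,0.0035],[0,0,0],5],[[0,-0.0057,0.0036],[0,0,0],5]]
0.87 [[[0,-0.0056,0.0037],[0,0,0],5],[[0,-0.0056,0.0038],[0,0,0],5],[[0,-0.0055,0.0038],[0,0,0],5],[[0,-0.0054,0.004],[0,0,0],5],[[0,-0.0054,0.004],[0,0,0],5],[[0,-0.0053,0.0041],[0,0,0],5],[[0,-0.0053,0.0042],[0,0,0],5],[[0,-0.0051,0.0043],[0,0,0],5]]
0.74 [[[0,-0.0051,0.0044],[0,0,0],5],[[0,-0.0051,0.0045],[0,0,0],5],[[0,-0.0049,0.0045],[0,0,0],5],[[0,-0.0049,0.0046],[0,0,0],5],[[0,-0.0048,0.0048],[0,0,0],5],[[0,-0.0048,0.0047],[0,0,0],5],[[0,-0.0046,0.0049],[0,0,0],5],[[0,-0.0046,0.0049],[0,0,0],5]]
```

Call:
play_rows([
  [[0,-0.0066,-0.0013],[0,0,0],5],
  [[0,-0.0066,-0.0013],[0,0,0],5],
  [[0,-0.0066,-0.0011],[0,0,0],5],
  [[0,-0.0067,-0.001],[0,0,0],5],
  [[0,-0.0067,-0.0009],[0,0,0],5],
  [[0,-0.0066,-0.0008],[0,0,0],5],
  [[0,-0.0067,-0.0007],[0,0,0],5],
  [[0,-0.0067,-0.0006],[0,0,0],5],
])

```text
time: 26.35
tool_pos: [473.7, 297.4, 318.0]
ee_rot: [0.0, -0.272, 0.962, 0.001]
ft_force: [-3.7, 4.2, 1.5]
grip_width: 14.0
gripper_force: 57.6
```

Call:
play_rows([
  [[0,-0.0067,-0.0005],[0,0,0],5],
  [[0,-0.0068,-0.0004],[0,0,0],5],
  [[0,-0.0067,-0.0002],[0,0,0],5],
  [[0,-0.0067,-0.0002],[0,0,0],5],
  [[0,-0.0067,0.0],[0,0,0],5],
  [[0,-0.0068,0.0],[0,0,0],5],
  [[0,-0.0067,0.0002],[0,0,0],5],
  [[0,-0.0067,0.0003],[0,0,0],5],
])

```text
time: 27.02
tool_pos: [488.0, 274.0, 317.5]
ee_rot: [-0.0, -0.272, 0.962, 0.0]
ft_force: [-0.6, 3.8, 1.0]
grip_width: 13.7
gripper_force: 64.5
```

Forces are small, so I'll continue.

Call:
play_rows([
  [[0,-0.0067,0.0004],[0,0,0],5],
  [[0,-0.0067,0.0005],[0,0,0],5],
  [[0,-0.0067,0.0006],[0,0,0],5],
  [[0,-0.0067,0.0007],[0,0,0],5],
  [[0,-0.0067,0.0009],[0,0,0],5],
  [[0,-0.0066,0.0009],[0,0,0],5],
  [[0,-0.0067,0.0011],[0,0,0],5],
  [[0,-0.0066,0.0011],[0,0,0],5],
])

```text
time: 27.68
tool_pos: [502.0, 251.0, 314.3]
ee_rot: [-0.0, -0.272, 0.962, 0.0]
ft_force: [-0.6, 2.9, -0.6]
grip_width: 13.7
gripper_force: 64.6
```

Call:
play_rows([
  [[0,-0.0066,0.0013],[0,0,0],5],
  [[0,-0.0066,0.0014],[0,0,0],5],
  [[0,-0.0066,0.0014],[0,0,0],5],
  [[0,-0.0065,0.0016],[0,0,0],5],
  [[0,-0.0065,0.0017],[0,0,0],5],
  [[0,-0.0065,0.0018],[0,0,0],5],
  [[0,-0.0065,0.0019],[0,0,0],5],
  [[0,-0.0064,0.002],[0,0,0],5],
])

```text
time: 28.35
tool_pos: [515.6, 228.7, 307.7]
ee_rot: [-0.0, -0.272, 0.962, -0.0]
ft_force: [-1.1, 1.6, 0.5]
grip_width: 13.5
gripper_force: 64.7
```

Call:
play_rows([
  [[0,-0.0064,0.0021],[0,0,0],5],
  [[0,-0.0063,0.0022],[0,0,0],5],
  [[0,-0.0063,0.0023],[0,0,0],5],
  [[0,-0.0063,0.0025],[0,0,0],5],
  [[0,-0.0063,0.0025],[0,0,0],5],
  [[0,-0.0062,0.0026],[0,0,0],5],
  [[0,-0.0061,0.0027],[0,0,0],5],
  [[0,-0.0061,0.0028],[0,0,0],5],
])

```text
time: 29.02
tool_pos: [528.8, 207.5, 297.7]
ee_rot: [-0.0, -0.272, 0.962, -0.0]
ft_force: [-0.2, 0.7, 0.0]
grip_width: 13.7
gripper_force: 64.8
```

Call:
play_rows([
  [[0,-0.0061,0.003],[0,0,0],5],
  [[0,-0.006,0.003],[0,0,0],5],
  [[0,-0.006,0.0031],[0,0,0],5],
  [[0,-0.0059,0.0032],[0,0,0],5],
  [[0,-0.0058,0.0033],[0,0,0],5],
  [[0,-0.0058,0.0034],[0,0,0],5],
  [[0,-0.0058,0.0035],[0,0,0],5],
  [[0,-0.0057,0.0036],[0,0,0],5],
])

```text
time: 29.68
tool_pos: [541.2, 187.5, 284.7]
ee_rot: [0.0, -0.272, 0.962, -0.0]
ft_force: [-0.2, 0.2, -0.6]
grip_width: 13.8
gripper_force: 64.8
```

Call:
play_rows([
  [[0,-0.0056,0.0037],[0,0,0],5],
  [[0,-0.0056,0.0038],[0,0,0],5],
  [[0,-0.0055,0.0038],[0,0,0],5],
  [[0,-0.0054,0.004],[0,0,0],5],
  [[0,-0.0054,0.004],[0,0,0],5],
  [[0,-0.0053,0.0041],[0,0,0],5],
  [[0,-0.0053,0.0042],[0,0,0],5],
  [[0,-0.0051,0.0043],[0,0,0],5],
])

```text
time: 30.35
tool_pos: [552.5, 169.2, 268.9]
ee_rot: [0.0, -0.272, 0.962, 0.0]
ft_force: [2.5, -0.5, 0.6]
grip_width: 13.7
gripper_force: 65.0
```

Call:
play_rows([
  [[0,-0.0051,0.0044],[0,0,0],5],
  [[0,-0.0051,0.0045],[0,0,0],5],
  [[0,-0.0049,0.0045],[0,0,0],5],
  [[0,-0.0049,0.0046],[0,0,0],5],
  [[0,-0.0048,0.0048],[0,0,0],5],
  [[0,-0.0048,0.0047],[0,0,0],5],
  [[0,-0.0046,0.0049],[0,0,0],5],
  [[0,-0.0046,0.0049],[0,0,0],5],
])

```text
time: 31.02
tool_pos: [562.7, 152.6, 250.4]
ee_rot: [0.0, -0.272, 0.962, -0.0]
ft_force: [3.0, -1.6, 5.3]
grip_width: 13.7
gripper_force: 64.5
```

```bash
python3 - <<'E'
from h import *
c=snap('wrist','w6'); s=c['state']; m=np.load('mel.npy'); p=s['tool_pos']; print(p,s['ft_force'])
d=p[:2]-m[:2]; Y=d@[-np.sin(m[2]),np.cos(m[2])]; z=p[2]+4; print('theta from tcp',np.arctan2(z-115,90-Y),'r',np.hypot(z-115,90-Y))
th=np.arctan2(z-115,90-Y)
for t in(.6,.64,.68): print('tip',t,proj(c,mel2w(m,[188,90-150*np.cos(t),115+150*np.sin(t)])).round(0))
print('index',proj(c,mel2w(m,[174,90-98*np.cos(th),115+98*np.sin(th)])).round(0))
for f in('top','side'):
    k=snap(f,f+'6'); print(f,'tip',proj(k,mel2w(m,[188,90-150*np.cos(.64),115+150*np.sin(.64)])).round(0),'idx',proj(k,mel2w(m,[174,90-98*np.cos(th),115+98*np.sin(th)])).round(0))
a=c['image'][:,:,::-1]
t=load('top6')['image'][110:200,170:300,::-1]; sd=load('side6')['image'][90:180,290:420,::-1]
B=lambda x:cv2.resize(x,(400,277),interpolation=cv2.INTER_CUBIC)
w=cv2.resize(a[:205,150:450],(800,323)) if False else cv2.resize(a[:200,170:490],(512,320),interpolation=cv2.INTER_CUBIC)
cv2.imwrite('pics/mix6.png',np.vstack([np.hstack([w,np.zeros((320,288,3),np.uint8)]),np.hstack([B(t),B(sd)])]))
E
```

```text
[562.7009035  152.56414092 250.37790389] [ 3.04355646 -1.55672659  5.30880749]
theta from tcp 0.7375535862885575 r 207.25976950688286
tip 0.6 [[352. 457.]]
tip 0.64 [[358. 464.]]
tip 0.68 [[363. 470.]]
index [[412. 421.]]
top tip [[228. 137.]] idx [[218. 150.]]
side tip [[358. 135.]] idx [[346. 137.]]
```

```bash
python3 - <<'E'
from h import *
m0=np.load('mel.npy'); A,B=load('w2'),load('w3')
tA,tB=(572.75,188),(496.1,263.6); sA,sB=(562,149.5),(487.1,214.3)
# w3 melter corners from view (w3b/1.4 + 80 col): rim outer +x+y etc.
def f(v,free):
    X,th,ra,rb,rt=v[:5]; m=m0+np.r_[v[5:7],0] if free else m0
    P=lambda r:mel2w(m,[X,90-r*np.cos(th),115+r*np.sin(th)])
    e=[proj(A,P(rt))-tA,proj(A,P(ra))-sA,proj(B,P(rt))-tB,proj(B,P(rb))-sB]
    return np.r_[np.ravel(e),(rt-150)/1.5,v[5:7]/2]
for free in(0,1):
    r=least_squares(f,[188,.62,120,120,150,0,0],args=(free,)); print(r.x.round(3),r.fun.round(1))
# check melter against w3: pan rim corners / jacket corner
obs={'pan +x-y rim':((439,358),[150,-75,108]),'floor +x+y':((435,123),[150,75,50]),'floor -x-y':((40,325),[-150,-75,50]),'jacket +x+y':((492,92),[175,95,108]),'jacket near edge':((470,380),[175,-95,108])}
for k,(p,P) in obs.items(): print(k,np.array(p)/1.4+[80,0],proj(B,mel2w(m0,P)).round(1))
E
```

```text
[188.039   0.632 120.836 120.846 152.145   0.      0.   ] [-0.5 -0.5 -0.3  0.1  0.2 -0.1  0.5 -0.1  1.4  0.   0. ]
[187.873   0.64  119.719 119.7   151.12    0.779  -1.266] [-0.3 -0.5 -0.4  0.1  0.3  0.1  0.3 -0.1  0.7  0.4 -0.6]
pan +x-y rim [393.57142857 255.71428571] [[392.7 255.4]]
floor +x+y [390.71428571  87.85714286] [[390.3  87.6]]
floor -x-y [108.57142857 232.14285714] [[110.1 231.6]]
jacket +x+y [431.42857143  65.71428571] [[440.6  56.4]]
jacket near edge [415.71428571 271.42857143] [[417.4 274.5]]
```

View pics/mix6.png

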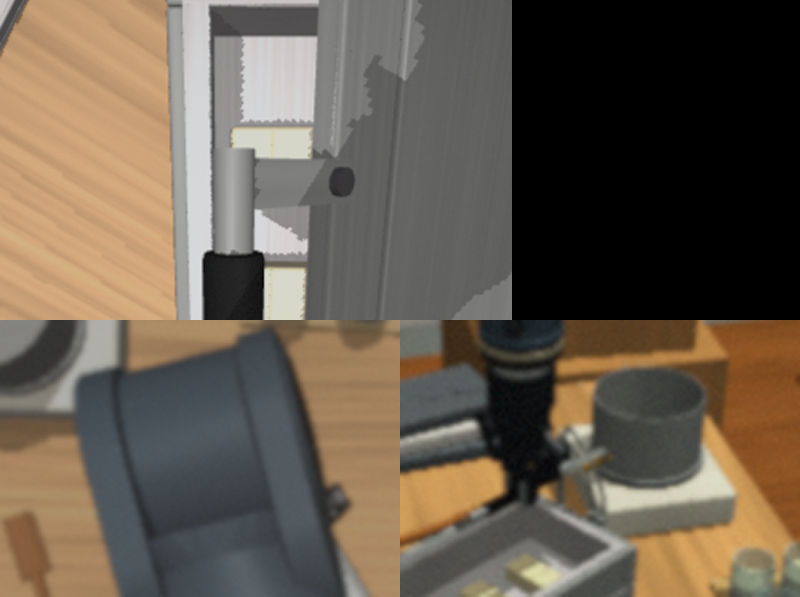

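The wrist picture shows the bar firmly gripped and bars flat in the pan. Two-view triangulation puts the mark at 0.636 rad (sub-pixel residuals, tip radius about 151 mm), and the lid is now at 0.738. I'll lower it by the remaining 0.102 rad.

```bash
python3 arc.py 0.738 0.636 16
```

```text
0.687 [[[0,-0.0018,0.002],[0,0,0],5],[[0,-0.0017,0.0019],[0,0,0],5],[[0,-0.0018,0.002],[0,0,0],5],[[0,-0.0017,0.002],[0,0,0],5],[[0,-0.0017,0.002],[0,0,0],5],[[0,-0.0017,0.002],[0,0,0],5],[[0,-0.0017,0.002],[0,0,0],5],[[0,-0.0017,0.0021],[0,0,0],5]]
0.636 [[[0,-0.0017,0.002],[0,0,0],5],[[0,-0.0016,0.0021],[0,0,0],5],[[0,-0.0017,0.002],[0,0,0],5],[[0,-0.0016,0.0021],[0,0,0],5],[[0,-0.0016,0.0021],[0,0,0],5],[[0,-0.0016,0.0021],[0,0,0],5],[[0,-0.0016,0.0021],[0,0,0],5],[[0,-0.0016,0.0021],[0,0,0],5]]
```

Call:
play_rows([
  [[0,-0.0018,0.002],[0,0,0],5],
  [[0,-0.0017,0.0019],[0,0,0],5],
  [[0,-0.0018,0.002],[0,0,0],5],
  [[0,-0.0017,0.002],[0,0,0],5],
  [[0,-0.0017,0.002],[0,0,0],5],
  [[0,-0.0017,0.002],[0,0,0],5],
  [[0,-0.0017,0.002],[0,0,0],5],
  [[0,-0.0017,0.0021],[0,0,0],5],
])

```text
time: 31.83
tool_pos: [566.1, 146.9, 242.4]
ee_rot: [0.0, -0.272, 0.962, 0.0]
ft_force: [3.8, -0.0, 3.6]
grip_width: 13.7
gripper_force: 65.2
```

Call:
play_rows([
  [[0,-0.0017,0.002],[0,0,0],5],
  [[0,-0.0016,0.0021],[0,0,0],5],
  [[0,-0.0017,0.002],[0,0,0],5],
  [[0,-0.0016,0.0021],[0,0,0],5],
  [[0,-0.0016,0.0021],[0,0,0],5],
  [[0,-0.0016,0.0021],[0,0,0],5],
  [[0,-0.0016,0.0021],[0,0,0],5],
  [[0,-0.0016,0.0021],[0,0,0],5],
])

```text
time: 32.5
tool_pos: [569.5, 141.5, 233.7]
ee_rot: [-0.0, -0.272, 0.962, 0.0]
ft_force: [4.6, 3.8, -0.5]
grip_width: 14.0
gripper_force: 65.7
```

Call:
play_rows([
  [[0,0,0],[0,0,0],5],
  [[0,0,0],[0,0,0],5],
  [[0,0,0],[0,0,0],5],
  [[0,0,0],[0,0,0],5],
  [[0,0,0],[0,0,0],5],
  [[0,0,0],[0,0,0],5],
  [[0,0,0],[0,0,0],5],
  [[0,0,0],[0,0,0],5],
])

```text
time: 33.17
tool_pos: [569.4, 141.5, 233.8]
ee_rot: [-0.0, -0.272, 0.962, 0.0]
ft_force: [4.0, 2.7, -2.3]
grip_width: 13.6
gripper_force: 65.6
```

```bash
python3 - <<'E'
from h import *
c=snap('wrist','w7'); s=c['state']; m=np.load('mel.npy'); p=s['tool_pos']; print(p,s['ft_force'],s['gripper_force'],np.abs(s['joint_velocities']).max())
d=p[:2]-m[:2]; Y=d@[-np.sin(m[2]),np.cos(m[2])]; z=p[2]+4; print('theta',np.arctan2(z-115,90-Y),'r',np.hypot(z-115,90-Y))
# lid free edge (-x part) check: predicted column of the lid's free edge line, r=165 approx, vs image
for t in(.6,.64,.68): print(t,proj(c,mel2w(m,[[-120,90-r*np.cos(t),115+r*np.sin(t)] for r in(165,170)])).round(1).tolist())
im=c['image'].mean(2).astype(int); P=proj(c,mel2w(m,[-120,90-168*np.cos(.64),115+168*np.sin(.64)]))[0]; r,q=int(P[1]),int(P[0])
print(r,q,im[r,q-30:q+30:2].tolist())
E
```

```text
[569.43681956 141.48230871 233.7832121 ] [ 3.9853358   2.71216896 -2.26659367] 65.57960271835327 0.0019122049531731813
theta 0.6358010034846622 r 206.76763908800393
0.6 [[384.7, 1.4], [376.3, -0.7]]
0.64 [[396.6, -2.6], [388.5, -5.0]]
0.68 [[409.9, -6.8], [402.2, -9.5]]
-4 391 [21, 24, 23, 23, 19, 20, 24, 24, 22, 23, 22, 21, 22, 22, 21, 22, 19, 25, 22, 23, 20, 23, 23, 21, 21, 20, 19, 28, 102, 122]
```

```bash
python3 -c "
from cell import order
print(order.close_job())"
```

```text
the job is handed in; nothing more can be done
None
```

I handed the job in: three bars lie flat in the pan, and the lid is held by its grip at about 0.636 rad. That matches the brass pointer's angle I measured from two camera views before lowering; the index finger could not be seen against it at the end. The interface gave no pass or fail result.

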